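Put metering needles into service in a lubricator manifold

TASK

Release the quarter-turn knob on the manifold's dust cover and set the cover aside on the bench; push every metering needle that stands in the rack fully home in a bore of the manifold, whichever is free, and with the flat screwdriver turn the slotted lock screw next to each fitted needle clockwise to its stop. Then stand the screwdriver back in its block, seat the cover squarely on the manifold again and turn its knob to lock it.

Things in the scene. Friction and masses are not known exactly. Their poses are not given: they have to be found in the camera images.
- manifold: The lubricator manifold, bolted down: grey block 120 x 150 mm on a dark plate, its bare aluminium top face 62 mm above the bench. Origin at the centre of the underside, on the bench; x along the short side towards the four brass unions at the back, y along the long side, z up
- ledge (a point): Centre of the manifold at the height of the ledge (54 mm) on which the seated cover's skirt rests; axes as the manifold's. The 100 x 130 mm top stands 8 mm above the ledge, inside the skirt, with 2.5 mm play on every side
- cover: Loose grey dust cover, open below, 111 x 141 mm outside, 62 mm high, walls 3 mm, 0.3 kg with its knob. Origin at the centre of its lower edge, x along the short side, y along the long side. Seated, its origin is at ledge and its axes match the manifold's (a half turn round fits as well). Starts seated and locked; put aside, it stands on its skirt; the bench right (-y) of the manifold is clear for it
- knob_grip (a point): Middle of the bar grip of the black quarter-turn knob on the cover's top: bar 44 mm long (along this frame's x), 11 mm thick (y), 33 mm high. This point lies 92 mm above the cover's lower edge on its centre line, the bar's top 10 mm higher; its round base ends 22 mm below this point. The cover is carried by this bar
- knob (a joint): Angle of the knob on the cover, rad: 0 = locked (bar along the cover's x, the steel tongue below it under two lugs in the middle of the manifold), 1.57 = released (bar along the cover's y; the tongue passes the 14 mm gap between the lugs). Counter-clockwise seen from above releases, clockwise locks; stays where it is left (friction 0.08 N m)
- rack: Loose wooden rack block, 50 x 124 x 60 mm, 0.8 kg; origin at the centre of its underside, y along the row of three holes at y = -40, 0 and 40 mm. The needles stand in it, collars on its top
- stand: Fixed wooden block 62 x 62 x 72 mm in which the driver stands; origin at the centre of its underside
- stand_hole (a point): Mouth of the stand's hole, 16 mm wide, 68 mm deep, upright, at the centre of its top, 72 mm above the bench
- driver: Flat screwdriver, 155 mm long, 0.1 kg, standing blade down in the stand, shoulder (24 mm wide, 65 mm above the tip) on the stand's top. Origin at the middle of the blade's tip, z up towards the handle, x along the blade's 10 mm width; blade 2 mm thick, shank 7 mm round. Eight-sided black handle, 24 mm across flats (facing x, y and the diagonals), 80 to 152 mm above the tip
- needle1: Metering needle (absent in some starts), 50 g: a steel rod 8 mm thick and 50 mm long with a tapered point, a brass collar 22 mm wide and 6 mm thick, and above it a brass stem 10 mm thick to grip. Origin at the centre of the collar's underside, z up along the stem; the stem's top is 44 mm above it, the point 50 mm below it
- needle2: Metering needle (absent in some starts), 50 g: a steel rod 8 mm thick and 50 mm long with a tapered point, a brass collar 22 mm wide and 6 mm thick, and above it a brass stem 10 mm thick to grip. Origin at the centre of the collar's underside, z up along the stem; the stem's top is 44 mm above it, the point 50 mm below it
- needle3: Metering needle (absent in some starts), 50 g: a steel rod 8 mm thick and 50 mm long with a tapered point, a brass collar 22 mm wide and 6 mm thick, and above it a brass stem 10 mm thick to grip. Origin at the centre of the collar's underside, z up along the stem; the stem's top is 44 mm above it, the point 50 mm below it
- bore1 (a point): Mouth of needle bore 1 in the manifold's top face: an upright hole 11 mm wide, 54 mm deep. A needle is fully home when its collar lies flat on the face here. Its lock screw is screw1, 24 mm away
- slot1 (a point): Floor of the slot in the head of lock screw 1, on its upright axis, 10 mm above the top face. Head 19 mm wide; slot 4 mm wide, 5 mm deep, open above, right across the head along this frame's x. Below the head a cam tab reaches 17 mm along +x: turned home it points at bore 1, 1 mm above the collar of a needle that is home; a needle not home stops it
- screw1 (a joint): Angle of lock screw 1, rad: about 0 = slack (the tab leaves bore 1 free), 1.4 = home against its stop, tab over the collar; grows as the screw is turned clockwise seen from above; stays where it is left (about 0.05 N m of friction)
- bore2 (a point): Mouth of needle bore 2 in the manifold's top face: an upright hole 11 mm wide, 54 mm deep. A needle is fully home when its collar lies flat on the face here. Its lock screw is screw2, 24 mm away
- slot2 (a point): Floor of the slot in the head of lock screw 2, on its upright axis, 10 mm above the top face. Head 19 mm wide; slot 4 mm wide, 5 mm deep, open above, right across the head along this frame's x. Below the head a cam tab reaches 17 mm along +x: turned home it points at bore 2, 1 mm above the collar of a needle that is home; a needle not home stops it
- screw2 (a joint): Angle of lock screw 2, rad: about 0 = slack (the tab leaves bore 2 free), 1.4 = home against its stop, tab over the collar; grows as the screw is turned clockwise seen from above; stays where it is left (about 0.05 N m of friction)
- bore3 (a point): Mouth of needle bore 3 in the manifold's top face: an upright hole 11 mm wide, 54 mm deep. A needle is fully home when its collar lies flat on the face here. Its lock screw is screw3, 24 mm away
- slot3 (a point): Floor of the slot in the head of lock screw 3, on its upright axis, 10 mm above the top face. Head 19 mm wide; slot 4 mm wide, 5 mm deep, open above, right across the head along this frame's x. Below the head a cam tab reaches 17 mm along +x: turned home it points at bore 3, 1 mm above the collar of a needle that is home; a needle not home stops it
- screw3 (a joint): Angle of lock screw 3, rad: about 0 = slack (the tab leaves bore 3 free), 1.4 = home against its stop, tab over the collar; grows as the screw is turned clockwise seen from above; stays where it is left (about 0.05 N m of friction)
- bore4 (a point): Mouth of needle bore 4 in the manifold's top face: an upright hole 11 mm wide, 54 mm deep. A needle is fully home when its collar lies flat on the face here. Its lock screw is screw4, 24 mm away
- slot4 (a point): Floor of the slot in the head of lock screw 4, on its upright axis, 10 mm above the top face. Head 19 mm wide; slot 4 mm wide, 5 mm deep, open above, right across the head along this frame's x. Below the head a cam tab reaches 17 mm along +x: turned home it points at bore 4, 1 mm above the collar of a needle that is home; a needle not home stops it
- screw4 (a joint): Angle of lock screw 4, rad: about 0 = slack (the tab leaves bore 4 free), 1.4 = home against its stop, tab over the collar; grows as the screw is turned clockwise seen from above; stays where it is left (about 0.05 N m of friction)

How it is judged:
By the outcome, as a careful person would: the job done as asked, in the order asked, and still so for the second after the job is handed in, with the robot touching nothing.
Of needle1, needle2, needle3 only 2 to 3 are there at a start; the rules pass over those that are not, and their reading is None.
At some moment in a run one of rack, cover may be knocked a few centimetres aside while the robot is not near it.
It also fails if it takes over 210 s, if anything falls off the work surface, if the arm or the gripper's body presses on something with over 40 N, if the wrist force passes 120 N, or if a joint passes its speed limit or range.

ROBOT

A 6-joint arm with a two-finger parallel gripper is mounted at the origin on the work surface; the furniture and walls round the work are solid. World frame = base frame: x ahead of the robot, y to its left, z up, the work surface at z = 0. Lengths are in mm, angles in rad, forces in N, time in s.
With the tool pointing down it reaches from about 275 to 1000 mm from the base axis. Payload 8.4 kg.
Tool frame: the origin (TCP) lies between the finger pads; the fingertips stand 11 mm ahead of it and the grasp point (between the pads) lies 8 mm behind it; z points along the fingers, y is the line along which they close (so a half turn about z gives the same grasp; the last joint's range is limited). The gripper opens to 85 mm and grips with 20 to 120 N. Pads are 22 mm wide; open, the fingers measure 114 mm over their backs; the gripper's body (76 mm by 85 mm) begins 54 mm behind the grasp point. The pads swing forward as they close: fully open they stand 13 mm farther back than shut.
Start: joints at [-0.002, 0.353, 1.633, -0, 1.155, -0.002], TCP at [625.002, -0, 208.281] pointing down, gripper open.
Joint ranges: [-2.63, 2.63], [-0.92, 2.1], [0.06, 2.66], [-1.3, 4.44], [0, 2.69], [-3.02, 3.02]. Speed limits (rad/s): [2.22, 2.22, 2.79, 3.14, 3.14, 3.14].

INTERFACE

Orientations are given as a 3x3 rotation matrix whose columns are the frame's x, y, z axes.
In Python, from station import ctrl gives the robot as it stands.
- The arm moves only by the shell command python3 -m pendant 'ROWS'. ROWS is text: rows parted by semicolons, each of 7 numbers parted by spaces: the shift along the tool's x, y, z in cm, then the turn, a rotation vector about the tool's x, y, z in rad, then the gripper command: -1 is shut, 1 is fully open, values between are in proportion. In form: x y z wx wy wz fingers; .... A call has 1 to 8 rows; each row is the pose to reach, as a shift and turn from the pose commanded when the call began, along the tool's axes at that moment; what a row does not reach only later rows make up. A row lasts 1/8 s, in which the tool goes at most 62.5 mm and 10.7 degrees, less where a joint would pass 70% of its speed; a pose out of reach is approached as far as the arm can. A call with a gripper value outside its range is refused whole. The fingers move at their own pace and stop on an object; the grip force is fixed at half the most. Time passes only in rows, so rows that repeat a pose let the fingers close. It gives the time, the measured TCP pose, the force, the opening and the grip force at its end, in the units of the state.
- ctrl.read_state(): the state, without advancing time (a new reading comes with each control period).
- ctrl.camera(name): name is "scene" or "side" or "wrist"; returns a dict with "pixels" (480x640x3 uint8, red, green, blue), "K" (3x3 intrinsics, pixels), "origin" and "attitude" of the camera in the world. Camera axes: x right, y up, looking along -z (the intrinsics and any distortion apply to the point x, -y, -z); pixel columns grow to the right and rows downward; lengths in mm; the calibration is good to about 2 mm. A picture is of the moment at which its call begins. There is no depth.
- ctrl.sign_off(): hands the job in; it is judged then, once.
The state is a dict: "clock": time; "qpos": joint angles; "joint_velocities": joint speeds; "effort": joint torques, N m; "eef_pos": TCP position; "tool_rot": TCP orientation; "contact_force": force on the tool from outside, world axes, zero at the start; "ft_torque": the same for the moment, N m; "opening": finger opening in mm; "gripper_force": force on a finger pad.
Only numpy, scipy, OpenCV 4.12 (cv2) and the standard library are available. Lean on these libraries where they do the work, as an engineer would, in place of code of your own. Each camera call takes 0.05 s, during which the arm holds its last target. There are 200 camera calls.

## Working session

There is one attempt and no reset: what is moved stays moved. The work goes in short steps, Python scripts to look and compute and a shell command to move; the robot and the scene stay as the last step left them, time stands still between calls to the robot, and variables do not carry over. Pictures are saved under pics/ and viewed, at most 14 in all, crops included, and the job is handed in when it is done.

```bash
ls; mkdir -p pics; cat > h.py <<'E'
import numpy as np, cv2
from station import ctrl
def cam(n,f=None):
    c=ctrl.camera(n)
    if f: cv2.imwrite('pics/'+f,c['pixels'][:,:,::-1])
    return c
def proj(c,P):
    P=np.atleast_2d(P).astype(float); R=np.array(c['attitude']); q=(P-np.array(c['origin']))@R
    q=q*[1,-1,-1]; u=q@np.array(c['K']).T; return u[:,:2]/u[:,2:]
def ray(c,uv):
    d=np.linalg.inv(np.array(c['K']))@[uv[0],uv[1],1]; return np.array(c['attitude'])@(d*[1,-1,-1])
def onz(c,uv,z):
    d=ray(c,uv);o=np.array(c['origin']); return o+d*(z-o[2])/d[2]
def tool(p=None,yaw=None):
    """shift (cm) in tool axes to world TCP p"""
    s=ctrl.read_state();R=np.array(s['tool_rot']);return (R.T@(np.array(p)-np.array(s['eef_pos'])))/10
E
python3 - <<'E'
from h import *
a=cam('scene');b=cam('side')
for c in (a,b):print({k:np.round(v,3).tolist() for k,v in c.items() if k!='pixels'},c.keys())
w=cam('wrist','wr0.png');print({k:np.round(v,3).tolist() for k,v in w.items() if k!='pixels'})
cv2.imwrite('pics/s0.png',a['pixels'][:,:,::-1]);cv2.imwrite('pics/d0.png',b['pixels'][:,:,::-1])
print(ctrl.read_state())
E
```

```text
pics
{'K': [[596.705, 0.0, 317.854], [0.0, 596.705, 232.54], [0.0, 0.0, 1.0]], 'origin': [-33.839, -637.362, 677.226], 'attitude': [[0.552, 0.546, -0.631], [-0.834, 0.356, -0.421], [-0.005, 0.759, 0.652]]} dict_keys(['pixels', 'K', 'origin', 'attitude'])
{'K': [[543.958, 0.0, 322.337], [0.0, 543.958, 242.004], [0.0, 0.0, 1.0]], 'origin': [160.209, -959.911, 436.668], 'attitude': [[0.888, 0.157, -0.432], [-0.459, 0.353, -0.816], [0.024, 0.923, 0.385]]} dict_keys(['pixels', 'K', 'origin', 'attitude'])
{'K': [[365.083, 0.0, 321.171], [0.0, 365.083, 240.792], [0.0, 0.0, 1.0]], 'origin': [624.83, 77.89, 373.23], 'attitude': [[1.0, -0.001, 0.002], [0.0, 0.953, 0.302], [-0.002, -0.302, 0.953]]}
{'clock': 0.15, 'qpos': array([-2.38602137e-03,  3.53503604e-01,  1.63393636e+00, -1.60496664e-05,
        1.15522328e+00, -2.40098168e-03]), 'joint_velocities': array([ 0.00048771, -0.00109846, -0.00261405,  0.00144694, -0.00062183,
       -0.00104139]), 'effort': array([-7.39769093e-04, -6.05638933e+01, -3.42338884e+01, -2.29960733e-05,
        6.16452831e-03, -4.00942213e-05]), 'eef_pos': array([6.24618287e+02, 4.27905282e-03, 2.07736607e+02]), 'tool_rot': array([[-2.14541270e-05,  9.99999427e-01, -1.07062623e-03],
       [ 1.00000000e+00,  2.14411535e-05, -1.21291010e-05],
       [-1.21061386e-05, -1.07062649e-03, -9.99999427e-01]]), 'contact_force': array([-0.74587313, -0.2108898 , -0.16524921]), 'ft_torque': array([-0.00848554, -0.01777328, -0.00119992]), 'gripper_force': 0.0, 'opening': 85.73599523154756}
```

View pics/s0.png

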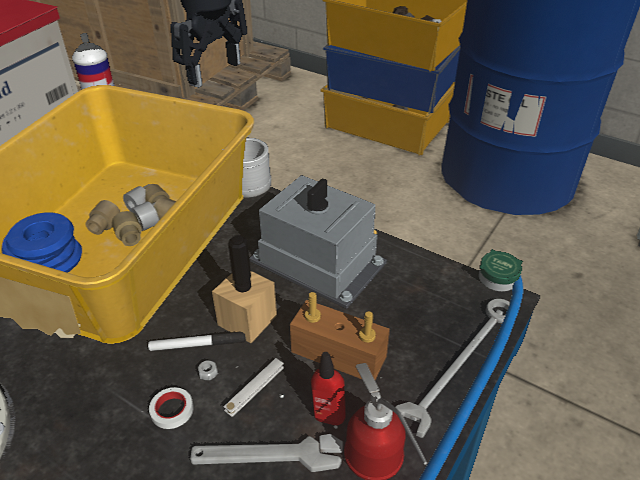

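View pics/d0.png

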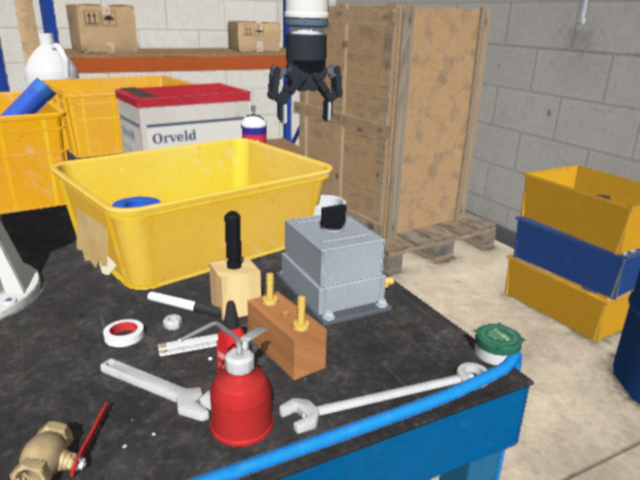

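```bash
python3 - <<'E'
from h import *
a=cam('scene');b=cam('side')
print('knobtop',onz(a,(319,182),156).round(),onz(b,(332,205),156).round())
for uv in [(260,213),(303,177),(377,233),(330,266)]:print('cover',onz(a,uv,116).round())
for uv in [(312,294),(368,314)]:print('needle top',onz(a,uv,104).round())
for uv in [(269,275),(301,298)]:print('needle top b',onz(b,uv,104).round())
print('drv',onz(a,(237,238),162).round(),onz(b,(232,213),162).round())
for uv in [(293,306),(388,344)]:print('rack',onz(a,uv,60).round())
for uv in [(214,292),(245,311),(275,292)]:print('stand',onz(a,uv,72).round())
for uv in [(538,295),(440,480),(400,410),(488,318),(345,410),(250,180)]:print('bench',uv,onz(a,uv,0).round())
i=cv2.resize(a['pixels'][170:390,190:430],None,fx=3.3,fy=2.7*1.0)[:,:,::-1];cv2.imwrite('pics/s1.png',cv2.resize(a['pixels'][170:370,190:450],None,fx=3,fy=3,interpolation=cv2.INTER_CUBIC)[:,:,::-1])
E
```

```text
knobtop [ 568. -238.  156.] [ 560. -235.  156.]
cover [ 499. -177.  116.]
cover [ 611. -178.  116.]
cover [ 555. -346.  116.]
cover [ 460. -327.  116.]
needle top [ 413. -329.  104.]
needle top [ 423. -408.  104.]
needle top b [ 412. -330.  104.]
needle top b [ 424. -408.  104.]
drv [ 398. -221.  162.] [ 397. -224.  162.]
rack [ 414. -296.   60.]
rack [ 428. -438.   60.]
stand [ 366. -195.   72.]
stand [ 362. -253.   72.]
stand [ 413. -266.   72.]
bench (538, 295) [ 684. -567.    0.]
bench (440, 480) [ 328. -565.    0.]
bench (400, 410) [ 386. -483.    0.]
bench (488, 318) [ 597. -520.    0.]
bench (345, 410) [ 347. -423.   -0.]
bench (250, 180) [680.  -3.   0.]
```

View pics/s1.png

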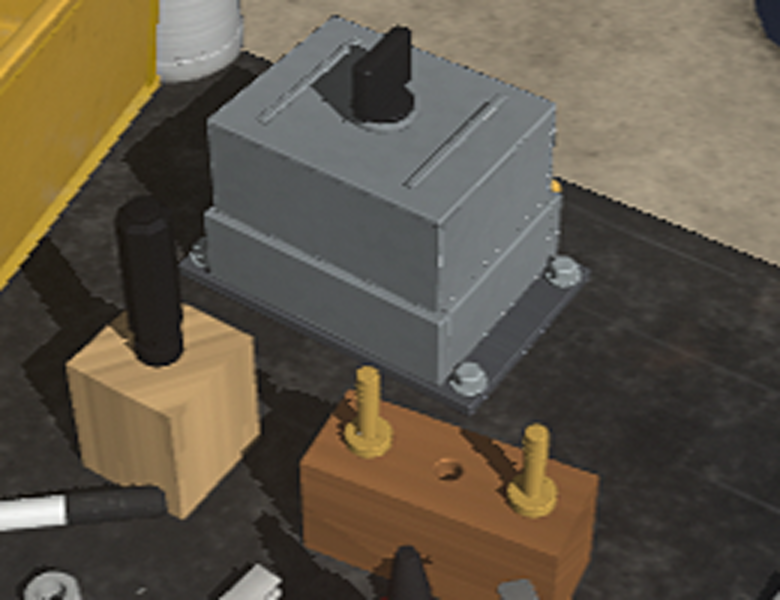

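```bash
python3 - <<'E'
from h import *
a=cam('scene')
P=[onz(a,uv,116) for uv in [(260,210.7),(301.7,175),(375,204),(336.7,244)]]
for p in P:print(p.round(1))
print('c',np.mean(P,0)); 
for i in range(4):
  d=P[(i+1)%4]-P[i];print(np.linalg.norm(d),np.degrees(np.arctan2(d[1],d[0])))
for uv in [(357,72),(405,30)]: print(onz(a,(190+uv[0]/3,170+uv[1]/3),156))
E
```

```text
[ 503.9 -173.5  116. ]
[ 614.8 -173.3  116. ]
[ 612.9 -310.7  116. ]
[ 503.2 -310.4  116. ]
c [ 558.67680094 -241.95729353  116.        ]
110.9362518399882 0.10888972346646844
137.42547053949832 -90.80795180117664
109.64299929535882 179.88252862971655
136.97769449644753 89.73039423986751
[ 535.15572144 -242.29026315  156.        ]
[ 576.91903053 -242.85163514  156.        ]
```

```bash
python3 -m pendant '-12 -3 -4 0 0 0.7 1;-24.2 -6.6 -4 0 0 1.57 1;-24.2 -6.6 -4 0 0 1.57 1;-24.2 -6.6 -4 0 0 1.57 1;-24.2 -6.6 -4 0 0 1.57 1;-24.2 -6.6 -4 0 0 1.57 1;-24.2 -6.6 -4 0 0 1.57 1;-24.2 -6.6 -4 0 0 1.57 1'
python3 -m pendant '0 0 0 0 0 0.09 1; 0 0 0 0 0 0.09 1;0 0 0 0 0 0.09 1'
python3 - <<'E'
from h import *
w=cam('wrist','w1.png');s=ctrl.read_state();print(s['eef_pos'],s['tool_rot'],s['qpos'],proj(w,[[559,-242,156],[539,-242,156],[559,-242,116]]))
E
```

```text
clock: 1.3
eef_pos: [558.9, -242.1, 248.2]
tool_rot: [[0.998, 0.064, -0.0], [0.064, -0.998, 0.0], [-0.0, -0.0, -1.0]]
contact_force: [-0.3, -0.4, 0.5]
opening: 85.1
gripper_force: 0.0
clock: 1.68
eef_pos: [559.0, -242.0, 248.3]
tool_rot: [[1.0, -0.017, -0.0], [-0.017, -1.0, 0.0], [-0.0, -0.0, -1.0]]
contact_force: [0.3, -1.1, -0.2]
opening: 85.1
gripper_force: 0.0
[ 559.00087542 -241.98870015  248.28411271] [[ 9.99846624e-01 -1.75136713e-02 -1.03502464e-05]
 [-1.75136711e-02 -9.99846624e-01  2.34305425e-05]
 [-1.07590137e-05 -2.32456780e-05 -1.00000000e+00]] [-4.11011698e-01  2.93810268e-01  1.62546419e+00  1.84528930e-05
  1.22233704e+00  1.17729289e+00] [[321.94276296 234.9679953 ]
 [322.37942156 260.37499054]
 [321.85450017 221.2985004 ]]
```

View pics/w1.png

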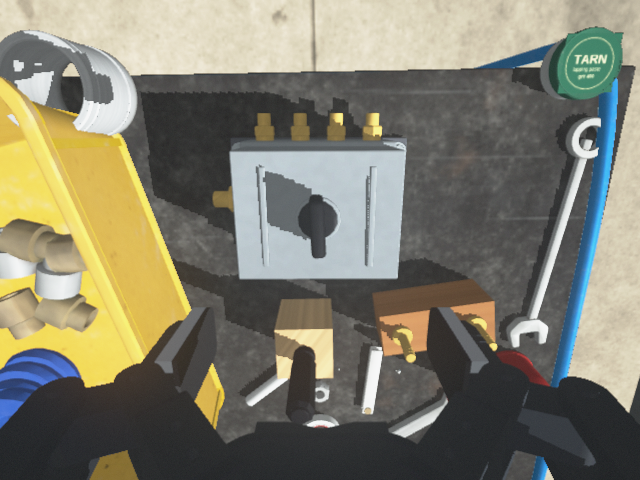

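```bash
python3 -m pendant '0 -0.15 5 0 0 -0.017 0.6;0 -0.15 9 0 0 -0.017 0.2;0 -0.15 11 0 0 -0.017 0;0 -0.15 11 0 0 -0.017 0;0 -0.15 11 0 0 -0.017 -1;0 -0.15 11 0 0 -0.017 -1;0 -0.15 11 0 0 -0.017 -1;0 -0.15 11 0 0 -0.017 -1'
python3 -m pendant '0 0 0 0 0 0 -1;0 0 0 0 0 0 -1;0 0 0 0 0 0 -1'
```

```text
clock: 2.72
eef_pos: [559.2, -240.6, 138.8]
tool_rot: [[1.0, -0.002, 0.001], [-0.002, -1.0, -0.0], [0.001, 0.0, -1.0]]
contact_force: [-0.6, -0.0, 0.5]
opening: -0.0
gripper_force: 0.0
clock: 3.1
eef_pos: [559.0, -240.5, 138.3]
tool_rot: [[1.0, -0.002, -0.0], [-0.002, -1.0, 0.0], [-0.0, -0.0, -1.0]]
contact_force: [0.4, 0.2, 0.2]
opening: -0.3
gripper_force: 0.0
```

```bash
python3 - <<'E'
from h import *
w=cam('wrist');a=cam('scene');b=cam('side')
i=np.hstack([a['pixels'][120:300,200:420],b['pixels'][150:330,230:450]])
i=cv2.resize(i,(792,324));cv2.imwrite('pics/c1.png',i[:,:,::-1])
j=w['pixels'];cv2.imwrite('pics/c1.png',np.vstack([i,cv2.resize(j[:,:],(360,270)).repeat(1,0) if 0 else np.hstack([cv2.resize(j,(360,270)),np.zeros((270,432,3),np.uint8)])])[:,:,::-1])
E
```

```text
(no output)
```

View pics/c1.png

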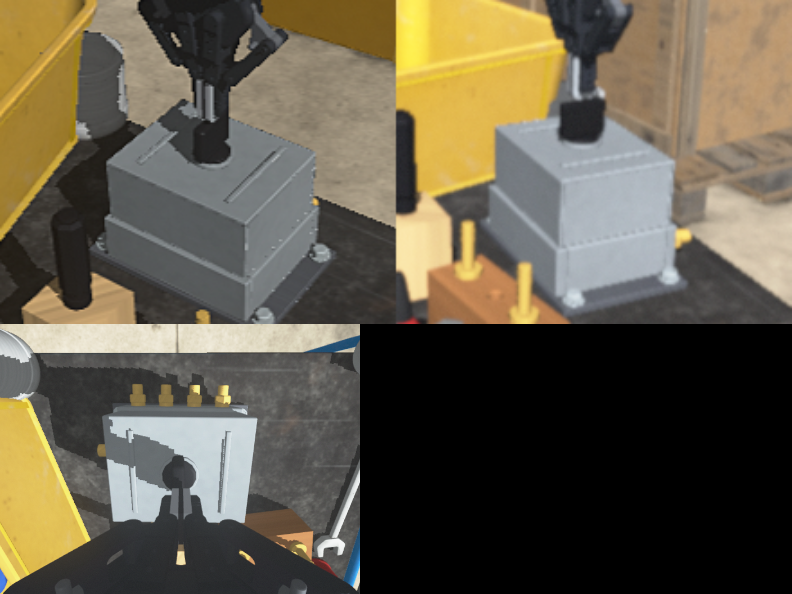

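```bash
python3 - <<'E'
from h import *
w=cam('wrist');a=cam('scene');b=cam('side')
P=[[559,-240.5,127],[559,-240.5,156],[559,-240.5,116],[537,-240.5,156],[581,-240.5,156]]
p=(proj(a,P)-[200,120])*1.8;print('scene',p.round());p=(proj(b,P)-[230,150])*1.8+[396,0];print('side',p.round())
print('wrist',(proj(w,P)*.5625+[0,324]).round())
w2=w['pixels'][130:400,140:500];i=np.hstack([cv2.resize(a['pixels'][150:230,280:360],(400,400),interpolation=2),cv2.resize(b['pixels'][170:250,290:370],(400,400),interpolation=2)])
cv2.imwrite('pics/c2.png',i[:,:,::-1])
E
```

```text
scene [[211. 146.]
 [211. 118.]
 [211. 156.]
 [196. 131.]
 [225. 105.]]
side [[581. 132.]
 [582. 101.]
 [580. 143.]
 [560. 104.]
 [603.  98.]]
wrist [[181. 481.]
 [181. 496.]
 [181. 477.]
 [181. 520.]
 [181. 470.]]
```

View pics/c2.png

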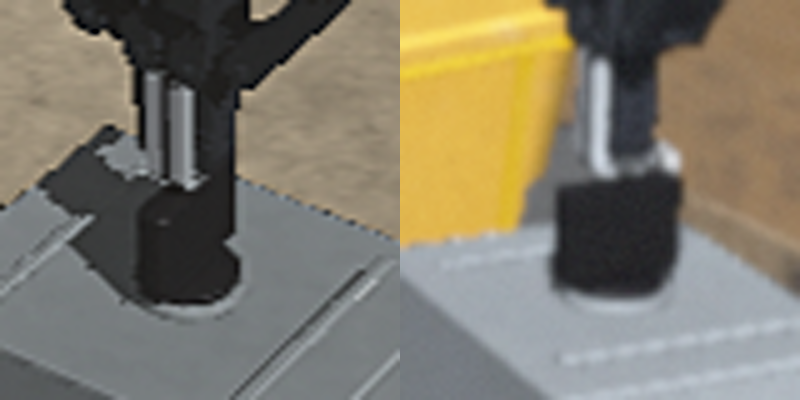

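```bash
python3 -c "
from h import *
print(ctrl.read_state()['ft_torque'])"; python3 -m pendant '0 0 0 0 0 -0.15 -1;0 0 0 0 0 -0.3 -1;0 0 0 0 0 -0.4 -1;0 0 0 0 0 -0.4 -1'; python3 - <<'E'
from h import *
s=ctrl.read_state();print(s['ft_torque'],s['opening'],s['gripper_force'])
w=cam('wrist','w2.png')
cv2.imwrite('pics/w2.png',cv2.resize(w['pixels'][180:400,200:440],(720,600))[:,:,::-1])
E
```

```text
[-0.04244501 -0.03649695 -0.02566746]
clock: 3.9
eef_pos: [559.0, -240.5, 138.3]
tool_rot: [[0.922, 0.387, -0.0], [0.387, -0.922, 0.0], [-0.0, -0.0, -1.0]]
contact_force: [0.8, 0.9, 0.5]
opening: 0.2
gripper_force: 0.0
[ 0.01256046  0.00813273 -0.0438166 ] 0.22244090881416131 0.0
```

View pics/w2.png

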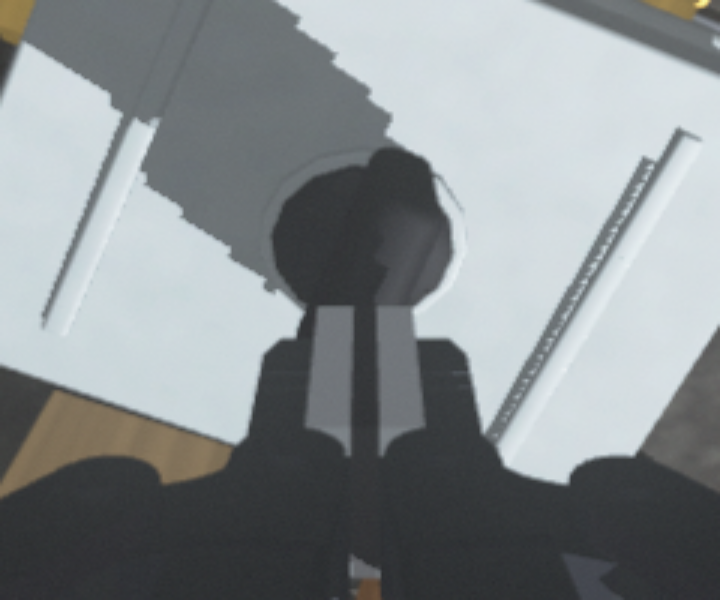

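```bash
python3 - <<'E'
from h import *
w=cam('wrist');a=cam('scene');b=cam('side')
P=[[624.6-43,0,210],[624.6+43,0,210],[624.6-43,0,235]]
print('scene',proj(a,P).round(),'side',proj(b,P).round())
s=ctrl.read_state();R=s['tool_rot'];t=s['eef_pos']
for z in (-30,-19,-8,0,11):print(z,((proj(w,t+R@[11,0,z])-[200,180])*[3,600/220]).round(), (proj(a,t+R@[0,0,z])).round(1))
i=np.hstack([cv2.resize(a['pixels'][130:230,270:370],(400,400),interpolation=2),cv2.resize(b['pixels'][150:250,280:380],(400,400),interpolation=2)])
cv2.imwrite('pics/c3.png',i[:,:,::-1])
E
```

```text
scene [[200. 103.]
 [234.  82.]
 [198.  89.]] side [[285. 141.]
 [325. 138.]
 [285. 128.]]
-30 [[367. 315.]] [[317.  178.6]]
-19 [[367. 285.]] [[317.  184.7]]
-8 [[366. 258.]] [[317.1 190.7]]
0 [[366. 241.]] [[317.1 195. ]]
11 [[366. 219.]] [[317.2 200.9]]
```

View pics/c3.png

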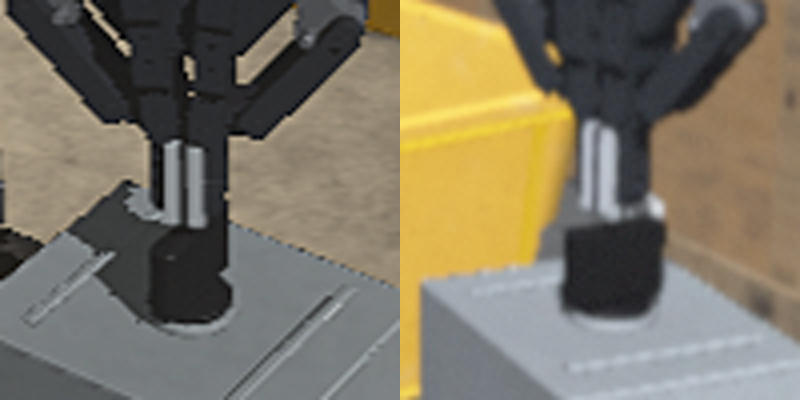

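```bash
python3 -m pendant '0 0 -2 0 0 0.1 -1;0 0 -2 0 0 0.2 0;0 0 -2 0 0 0.39 0;0 0 -2 0 0 0.39 0;0 0 0 0 0 0.39 0;0 0 1.3 0 0 0.39 0;0 0 2 0 0 0.39 0;0 0 2 0 0 0.39 0'; python3 -m pendant '0 0 0.3 0 0 0 -0.4;0 0 0.6 0 0 0 -1;0 0 0.6 0 0 0 -1;0 0 0.6 0 0 0 -1;0 0 0.6 0 0 0 -1;0 0 0.6 0 0 0 -1'
```

```text
clock: 5.1
eef_pos: [558.8, -240.4, 117.8]
tool_rot: [[1.0, 0.009, -0.001], [0.009, -1.0, 0.0], [-0.001, -0.0, -1.0]]
contact_force: [-0.3, -0.1, -0.4]
opening: 42.8
gripper_force: 0.0
clock: 5.85
eef_pos: [559.5, -240.5, 113.3]
tool_rot: [[1.0, 0.008, 0.001], [0.008, -1.0, -0.0], [0.001, 0.0, -1.0]]
contact_force: [-2.0, 0.9, 7.4]
opening: 9.6
gripper_force: 59.0
```

```bash
python3 -m pendant '0 0 -0.1 0 0 -0.15 -1;0 0 -0.1 0 0 -0.3 -1;0 0 -0.1 0 0 -0.45 -1;0 0 -0.1 0 0 -0.6 -1;0 0 -0.1 0 0 -0.75 -1;0 0 -0.1 0 0 -0.9 -1;0 0 -0.1 0 0 -1.05 -1;0 0 -0.1 0 0 -1.2 -1';  python3 -m pendant '0 0 0 0 0 -0.15 -1;0 0 0 0 0 -0.3 -1;0 0 0 0 0 -0.36 -1;0 0 0 0 0 -0.37 -1;0 0 0 0 0 -0.37 -1'; python3 - <<'E'
from h import *
s=ctrl.read_state();print(s['ft_torque'],s['qpos'])
E
```

```text
clock: 6.85
eef_pos: [559.9, -241.0, 113.6]
tool_rot: [[0.35, 0.937, 0.002], [0.937, -0.35, -0.001], [-0.0, 0.002, -1.0]]
contact_force: [3.3, -1.2, -2.4]
opening: 9.7
gripper_force: 58.6
clock: 7.48
eef_pos: [559.9, -240.8, 113.6]
tool_rot: [[-0.006, 1.0, 0.002], [1.0, 0.006, -0.001], [-0.001, 0.002, -1.0]]
contact_force: [5.4, -0.7, -1.7]
opening: 9.6
gripper_force: 58.7
[-0.16758942 -0.85151348 -0.26586865] [-4.08697761e-01  4.30425793e-01  1.75003296e+00  2.68569749e-04
  9.59255396e-01 -4.14489696e-01]
```

```bash
python3 -m pendant '0 -0.1 -0.5 0 0 0 -1;0 -0.1 -1.5 0 0 0 -1;0 -0.1 -3 0 0 0 -1;0 -0.1 -5 0 0 0 -1;0 -0.1 -7 0 0 0 -1;0 -0.1 -7.5 0 0 0 -1;0 -0.1 -7.5 0 0 0 -1;0 -0.1 -7.5 0 0 0 -1' && python3 -m pendant '-3 0.5 0 0 0 0 -1;-7 1 0 0 0 0 -1;-11 1.5 0 0 0 0 -1;-15 1.5 0 0 0 0 -1;-17.6 1.5 0 0 0 0 -1;-17.6 1.5 0 0 0 0 -1;-17.6 1.5 5 0 0 0 -1;-17.6 1.5 10 0 0 0 -1'
python3 - <<'E'
from h import *
a=cam('scene');b=cam('side')
i=np.hstack([cv2.resize(a['pixels'][150:410,200:540],(420,321),interpolation=2),cv2.resize(b['pixels'][180:400,200:490],(380,288),interpolation=2)[:, :] .copy() if 0 else cv2.resize(b['pixels'][180:400,200:460],(379,321),interpolation=2)])
cv2.imwrite('pics/c4.png',i[:,:,::-1])
E
```

```text
clock: 8.48
eef_pos: [557.3, -240.2, 187.4]
tool_rot: [[-0.007, 1.0, -0.002], [1.0, 0.007, 0.001], [0.001, -0.002, -1.0]]
contact_force: [-0.4, 0.9, -4.0]
opening: 9.3
gripper_force: 59.0
clock: 9.48
eef_pos: [574.6, -415.3, 87.6]
tool_rot: [[-0.007, 1.0, 0.001], [1.0, 0.007, -0.0], [-0.0, 0.001, -1.0]]
contact_force: [1.3, -0.7, -3.1]
opening: 9.6
gripper_force: 59.0
```

View pics/c4.png

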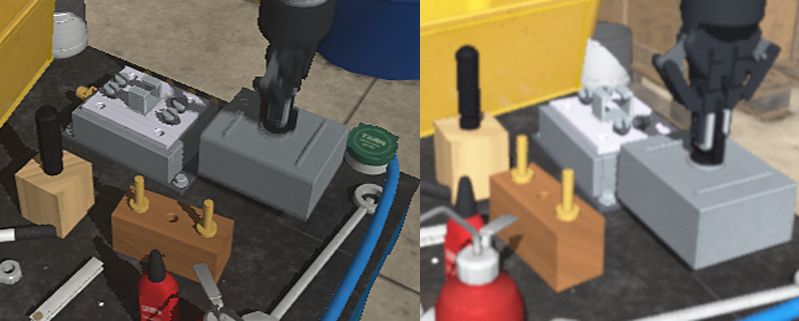

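```bash
python3 -m pendant '0 0 1.5 0 0 0 -1;0 0 2.4 0 0 0 -1;0 0 2.75 0 0 0 -1;0 0 2.85 0 0 0 -1;0 0 2.85 0 0 0 -1' && python3 -m pendant '0 0 0 0 0 0 -0.3;0 0 0 0 0 0 0;0 0 -2 0 0 0 0;0 0 -5 0 0 0 0.3;0 0 -10 0 0 0 1;0 0 -15 0 0 0 1;0 0 -20 0 0 0 1;0 0 -20 0 0 0 1'
```

```text
clock: 10.2
eef_pos: [574.5, -416.6, 60.4]
tool_rot: [[-0.007, 1.0, 0.001], [1.0, 0.007, -0.0], [-0.0, 0.001, -1.0]]
contact_force: [-0.3, -1.2, -3.1]
opening: 9.5
gripper_force: 59.2
clock: 11.2
eef_pos: [576.5, -418.0, 267.1]
tool_rot: [[-0.007, 1.0, 0.008], [1.0, 0.007, -0.006], [-0.006, 0.008, -1.0]]
contact_force: [-0.2, -0.5, -0.0]
opening: 85.3
gripper_force: 0.0
```

```bash
python3 -m pendant '6 -1 0 0 0 0 1;12 -2 0 0 0 0 1;17 -2 2 0 0 0 1;17 -2 4 0 0 0 1;17 -2 4 0 0 0 1;17 -2 4 0 0 0 1'; python3 - <<'E'
from h import *
w=cam('wrist','w3.png');s=ctrl.read_state()
cv2.imwrite('pics/w3.png',cv2.resize(w['pixels'][60:330,160:520],(800,600),interpolation=2)[:,:,::-1])
import pickle;pickle.dump(w,open('w3.pkl','wb'))
E
```

```text
clock: 11.95
eef_pos: [553.3, -247.1, 220.6]
tool_rot: [[-0.007, 1.0, 0.001], [1.0, 0.007, -0.0], [-0.0, 0.001, -1.0]]
contact_force: [-0.2, -0.1, 0.2]
opening: 85.6
gripper_force: 0.0
```

View pics/w3.png

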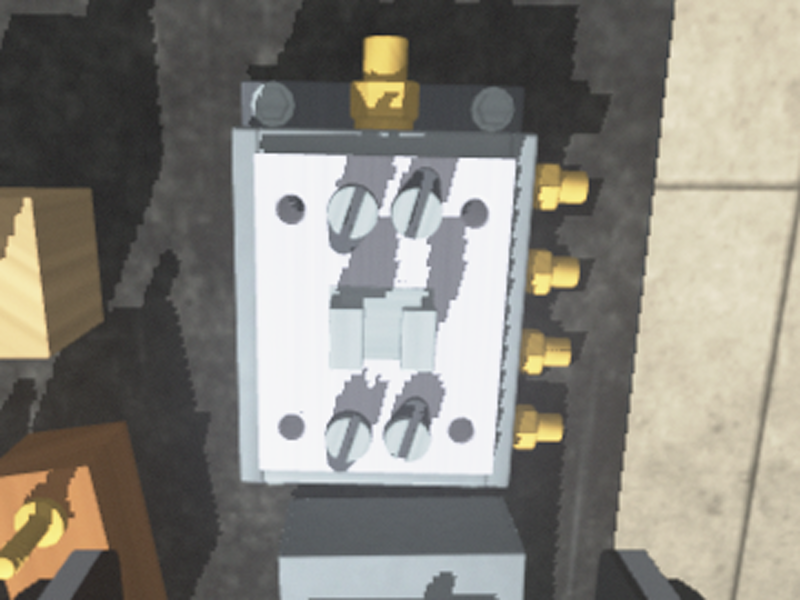

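```bash
python3 - <<'E'
from h import *
import pickle;w=pickle.load(open('w3.pkl','rb'))
f=lambda u,z:onz(w,np.array(u)/2.2222+[160,60],z).round(1)
for u in [(291,209),(475,212),(291,427),(460,429)]:print('bore',f(u,62))
for u in [(352,211),(417,211),(348,438),(408,435)]:print('screw',f(u,77))
for u in [(254,153),(516,157),(260,470),(493,472)]:print('topcorner',f(u,62))
print('lugs',f((330,290),72),f((435,368),72))
# slot direction & scene view of rack / driver
a=cam('scene');b=cam('side')
hsv=cv2.cvtColor(a['pixels'],cv2.COLOR_RGB2HSV);m=cv2.inRange(hsv,(18,120,90),(30,255,255))
n,l,st,ce=cv2.connectedComponentsWithStats(m)
for i in range(1,n):
  if 40<st[i][4]<2000:print(st[i],ce[i].round())
E
```

```text
bore [ 526.9 -193.4   62. ]
bore [ 598.6 -194.1   62. ]
bore [ 525.2 -283.5   62. ]
bore [ 596.8 -283.9   62. ]
screw [ 550.8 -192.9   77. ]
screw [ 574.9 -192.7   77. ]
screw [ 549.5 -282.8   77. ]
screw [ 573.8 -281.3   77. ]
topcorner [ 513.1 -172.6   62. ]
topcorner [ 613.3 -173.4   62. ]
topcorner [ 511.5 -303.2   62. ]
topcorner [ 611.9 -303.5   62. ]
lugs [ 542.3 -223.3   72. ] [ 584.3 -254.5   72. ]
[261 220  18  10 110] [268. 224.]
[305 292  16  31 287] [313. 309.]
[ 32 308  16  21  95] [ 38. 317.]
[359 311  17  32 297] [368. 329.]
```

```bash
python3 -m pendant '-4 -4 0 0 0 0 1;-8 -9 0 0 0 0 1;-12 -13.5 0 0 0 0 1;-12 -13.5 0 0 0 0 1;-12 -13.5 0 0 0 0 1;-12 -13.5 0 0 0 0 1'; python3 - <<'E'
from h import *
w=cam('wrist')
import pickle;pickle.dump(w,open('w4.pkl','wb'))
cv2.imwrite('pics/w4.png',cv2.resize(w['pixels'][120:480,80:560],(800,600),interpolation=2)[:,:,::-1])
E
```

```text
clock: 12.85
eef_pos: [419.9, -366.9, 220.0]
tool_rot: [[-0.008, 1.0, 0.0], [1.0, 0.008, 0.0], [0.0, 0.0, -1.0]]
contact_force: [0.4, -0.1, 0.2]
opening: 85.4
gripper_force: 0.0
```

View pics/w4.png

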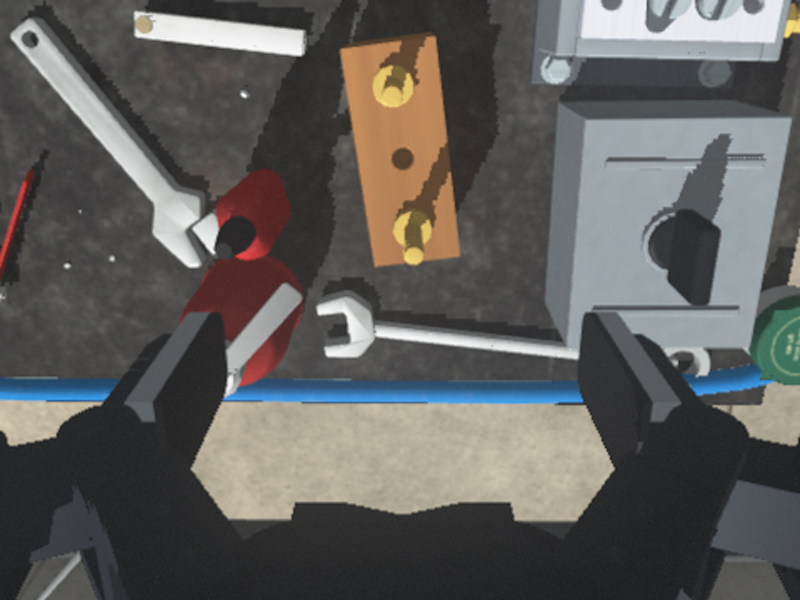

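```bash
python3 - <<'E'
from h import *
import pickle;w=pickle.load(open('w4.pkl','rb'));a=cam('scene');b=cam('side')
f=lambda u:np.array(u)/1.66667+[80,120]
g=lambda u,z:onz(w,f(u),z).round(1)
print('A',g((391,97),104),g((393,86),66),'B',g((413,256),104),g((413,231),66))
def tri(c1,u1,c2,u2):
  d1,d2=ray(c1,u1),ray(c2,u2);o1,o2=np.array(c1['origin']),np.array(c2['origin'])
  t=np.linalg.lstsq(np.c_[d1,-d2],o2-o1,rcond=None)[0];return (o1+d1*t[0]).round(),(o2+d2*t[1]).round()
print('lever tip',tri(w,f((292,293)),a,(363,366)))
print('lever other/can top',tri(w,f((235,385)),a,(378,405)))
print('rackcorners',g((342,48),60),g((435,36),60),g((374,266),60),g((459,256),60))
s=ctrl.read_state();R=s['tool_rot'];t=s['eef_pos']
print('Tips', [(z,((proj(w,t+R@[11,-43,z])-[80,120])*1.6667).round().tolist()) for z in (-50,-40,-30,-20,-10,0)])
print('can pixel scene mask side')
E
```

```text
A [ 414.5 -328.   104. ] [ 414.9 -327.5   66. ] B [ 425.7 -406.9  104. ] [ 426.4 -407.7   66. ]
lever tip (array([ 361., -436.,   87.]), array([ 362., -437.,   87.]))
lever other/can top (array([ 329., -488.,   96.]), array([ 321., -480.,   93.]))
rackcorners [ 388.3 -308.9   60. ] [ 436.5 -302.5   60. ] [ 404.2 -431.8   60. ] [ 453.3 -425.1   60. ]
Tips [(-50, [[201.0, 335.0]]), (-40, [[215.0, 313.0]]), (-30, [[227.0, 293.0]]), (-20, [[237.0, 276.0]]), (-10, [[246.0, 261.0]]), (0, [[255.0, 247.0]])]
can pixel scene mask side
```

```bash
python3 -m pendant '3.9 -0.5 2 0 0 0 -0.3;3.9 -0.5 5 0 0 0 -0.3;3.9 -0.5 8 0 0 0 -0.3;3.9 -0.5 10.5 0 0 0 -0.3;3.9 -0.5 11.4 0 0 0 -0.3;3.9 -0.5 11.5 0 0 0 -0.3;3.9 -0.5 11.5 0 0 0 -1;3.9 -0.5 11.5 0 0 0 -1';python3 -m pendant '0 0 0 0 0 0 -1;0 0 0 0 0 0 -1;0 0 0 0 0 0 -1'; python3 - <<'E'
from h import *
a=cam('scene');w=cam('wrist')
i=np.hstack([cv2.resize(a['pixels'][220:380,250:410],(400,400),interpolation=2),cv2.resize(w['pixels'][150:350,220:420],(400,400),interpolation=2)])
cv2.imwrite('pics/c5.png',i[:,:,::-1])
E
```

```text
clock: 14.0
eef_pos: [414.2, -328.9, 105.7]
tool_rot: [[-0.007, 1.0, 0.001], [1.0, 0.007, -0.001], [-0.001, 0.001, -1.0]]
contact_force: [-0.8, -0.4, -0.6]
opening: 0.3
gripper_force: 0.0
clock: 14.38
eef_pos: [413.7, -328.5, 104.9]
tool_rot: [[-0.007, 1.0, 0.0], [1.0, 0.007, -0.0], [-0.0, 0.0, -1.0]]
contact_force: [0.4, -0.2, 0.8]
opening: -0.2
gripper_force: 0.0
```

View pics/c5.png

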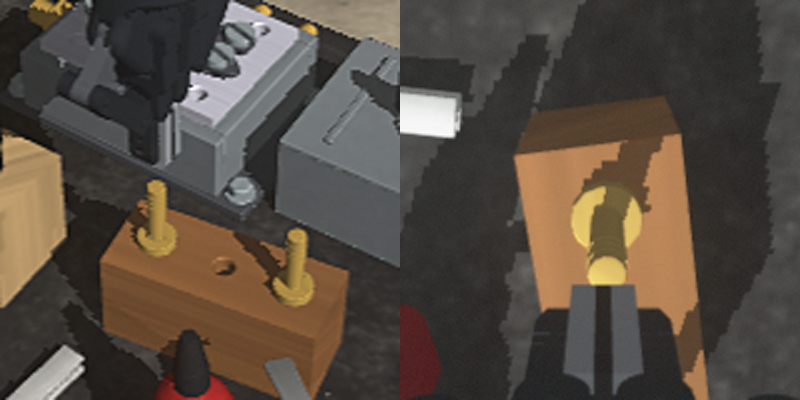

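```bash
python3 -m pendant '0.1 0.1 -1 0 0 0 -0.2;0.1 0.1 -1 0 0 0 -0.2;0.1 0.1 -1 0 0 0 -0.2;0.1 0.1 1.5 0 0 0 -0.2;0.1 0.1 4 0 0 0 -0.2;0.1 0.1 5.2 0 0 0 -0.2;0.1 0.1 5.2 0 0 0 -0.2;0.1 0.1 5.2 0 0 0 -1';python3 -m pendant '0 0 0 0 0 0 -1;0 0 0 0 0 0 -1;0 0 0 0 0 0 -1;0 0 0 0 0 0 -1'; python3 - <<'E'
from h import *
s=ctrl.read_state();print(s['ft_torque'])
E
```

```text
clock: 15.48
eef_pos: [415.1, -327.9, 53.4]
tool_rot: [[-0.007, 1.0, 0.001], [1.0, 0.007, -0.001], [-0.001, 0.001, -1.0]]
contact_force: [0.8, -0.2, 0.1]
opening: 17.4
gripper_force: 0.0
clock: 15.98
eef_pos: [415.2, -328.0, 53.6]
tool_rot: [[-0.007, 1.0, 0.001], [1.0, 0.007, -0.001], [-0.001, 0.001, -1.0]]
contact_force: [0.6, 0.7, 6.7]
opening: 7.8
gripper_force: 58.6
[0.08747502 0.08407592 0.03095676]
```

```bash
python3 -m pendant '0 0 -2 0 0 0 -1;0 0 -5 0 0 0 -1;0 0 -8 0 0 0 -1;0 0 -8 0 0 0 -1;2 5 -8 0 0 0 -1;4.35 11.1 -8 0 0 0 -1;4.35 11.1 -8 0 0 0 -1;4.35 11.1 -8 0 0 0 -1'; python3 -m pendant '0 0 0.7 0 0 0 -1;0 0 1.2 0 0 0 -1;0 0 1.2 0 0 0 -1'; python3 - <<'E'
from h import *
a=cam('scene');w=cam('wrist')
import pickle;pickle.dump((w,a,ctrl.read_state()),open('w6.pkl','wb'))
i=np.hstack([cv2.resize(a['pixels'][160:300,240:380],(400,400),interpolation=2),cv2.resize(w['pixels'][150:310,240:400],(400,400),interpolation=2)])
cv2.imwrite('pics/c6.png',i[:,:,::-1])
E
```

```text
clock: 16.98
eef_pos: [524.5, -282.6, 131.5]
tool_rot: [[-0.008, 1.0, -0.002], [1.0, 0.008, 0.001], [0.001, -0.002, -1.0]]
contact_force: [-0.1, 0.1, -1.4]
opening: 8.2
gripper_force: 58.7
clock: 17.35
eef_pos: [524.3, -283.4, 120.2]
tool_rot: [[-0.006, 1.0, -0.001], [1.0, 0.006, 0.001], [0.001, -0.001, -1.0]]
contact_force: [0.0, 0.2, -0.1]
opening: 7.7
gripper_force: 58.7
```

View pics/c6.png

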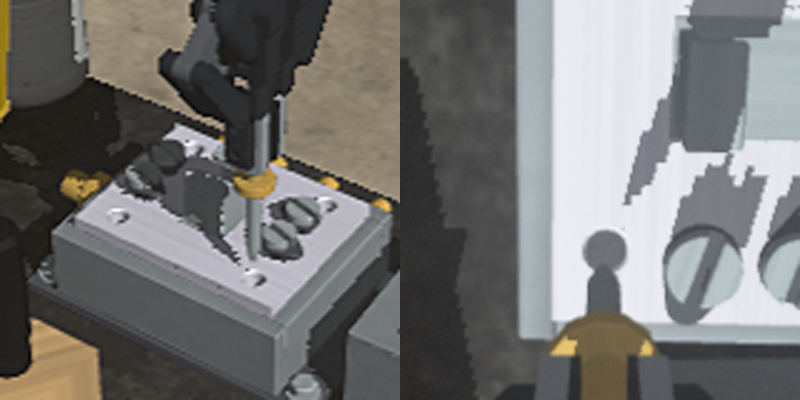

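```bash
python3 - <<'E'
from h import *
import pickle;w,a,s=pickle.load(open('w6.pkl','rb'))
print('bore w',onz(w,(322,250),62).round(1),'a',onz(a,(329.2,257.3),62).round(1))
def tri(c1,u1,c2,u2):
  d1,d2=ray(c1,u1),ray(c2,u2);o1,o2=np.array(c1['origin']),np.array(c2['origin'])
  t=np.linalg.lstsq(np.c_[d1,-d2],o2-o1,rcond=None)[0];return (o1+d1*t[0]).round(1),(o2+d2*t[1]).round(1)
print('tip tri',tri(w,(321.2,256),a,(328.9,251)))
for z in (70,74,77):print('tip',z,onz(w,(321.2,256.5),z).round(1),onz(a,(328.9,251),z).round(1))
# collar centre
print('collar', onz(a,(240+255*.35,160+185*.35),126).round(1),s['eef_pos'])
E
```

```text
bore w [ 525.2 -282.9   62. ] a [ 523.2 -285.5   62. ]
tip tri (array([ 524.7, -283.3,   72.3]), array([ 525.1, -283.7,   72.5]))
tip 70 [ 524.7 -284.5   70. ] [ 527.4 -282.2   70. ]
tip 74 [ 524.7 -283.    74. ] [ 523.7 -284.6   74. ]
tip 77 [ 524.7 -281.9   77. ] [ 520.9 -286.3   77. ]
collar [ 523.  -285.2  126. ] [ 525.01710452 -283.49838704  120.750595  ]
```

```bash
python3 -m pendant '0 0.05 0.7 0 0 0 -1;0 0.05 1.4 0 0 0 -1;0 0.05 2 0 0 0 -1;0 0.05 2 0 0 0 -1' && python3 -m pendant '0 0 1 0 0 0 -1;0 0 2 0 0 0 -1;0 0 3 0 0 0 -1;0 0 3.6 0 0 0 -1;0 0 3.6 0 0 0 -1;0 0 3.6 0 0 0 -1'
```

```text
clock: 17.95
eef_pos: [525.4, -283.0, 100.0]
tool_rot: [[-0.007, 1.0, -0.001], [1.0, 0.007, 0.001], [0.001, -0.001, -1.0]]
contact_force: [0.5, 0.2, -0.3]
opening: 7.8
gripper_force: 58.7
clock: 18.7
eef_pos: [526.0, -283.3, 65.0]
tool_rot: [[-0.007, 1.0, 0.0], [1.0, 0.007, -0.0], [-0.0, 0.0, -1.0]]
contact_force: [0.0, 1.0, -0.5]
opening: 7.8
gripper_force: 58.7
```

Going in freely. Now push home until force shows.

```bash
python3 -m pendant '0 0 0.4 0 0 0 -1;0 0 0.7 0 0 0 -1;0 0 0.9 0 0 0 -1;0 0 0.9 0 0 0 -1'; python3 -m pendant '0 0 0.15 0 0 0 -1;0 0 0.3 0 0 0 -1;0 0 0.3 0 0 0 -1'
```

```text
clock: 19.2
eef_pos: [525.8, -283.2, 55.7]
tool_rot: [[-0.007, 1.0, -0.0], [1.0, 0.007, 0.0], [0.0, -0.0, -1.0]]
contact_force: [-0.5, -0.8, 0.4]
opening: 7.7
gripper_force: 58.9
clock: 19.58
eef_pos: [526.1, -283.4, 55.5]
tool_rot: [[-0.007, 1.0, 0.001], [1.0, 0.007, -0.0], [-0.0, 0.001, -1.0]]
contact_force: [-8.6, 4.6, 28.4]
opening: 8.0
gripper_force: 62.0
```

```bash
python3 -m pendant '0 0 -0.2 0 0 0 -0.4;0 0 -0.2 0 0 0 -0.2;0 0 -0.2 0 0 0 -0.2;0 0 -3 0 0 0 -0.2;0 0 -6 0 0 0 -0.2;-4 -4 -6 0 0 0 -0.2;-8 -7 -6 0 0 0 -0.2;-12.3 -10.1 -6 0 0 0 -0.2'; python3 -m pendant '0 0 0 0 0 0 -0.2;0 0 0 0 0 0 -0.2' ; python3 - <<'E'
from h import *
a=cam('scene');b=cam('side');w=cam('wrist')
cv2.imwrite('pics/x_w.png',w['pixels'][:,:,::-1])
for c,n in((a,'a'),(b,'b'),(w,'w')):
  hsv=cv2.cvtColor(c['pixels'],cv2.COLOR_RGB2HSV);m=cv2.inRange(hsv,(18,120,90),(30,255,255))
  k,l,st,ce=cv2.connectedComponentsWithStats(m)
  for i in range(1,k):
    if 60<st[i][4]<1500:print(n,st[i],ce[i].round())
print('B exp',proj(a,[[423,-408,104]]),proj(b,[[423,-408,104]]),proj(w,[[426,-407.4,104],[426,-407.4,66]]))
print('A seated',proj(a,[[523.5,-285,106]]),proj(b,[[523.5,-285,106]]))
E
```

```text
clock: 20.58
eef_pos: [424.8, -407.8, 112.6]
tool_rot: [[-0.008, 1.0, -0.0], [1.0, 0.008, 0.0], [0.0, -0.0, -1.0]]
contact_force: [0.1, 0.1, 0.1]
opening: 34.3
gripper_force: 0.0
clock: 20.82
eef_pos: [425.6, -406.6, 112.4]
tool_rot: [[-0.006, 1.0, -0.0], [1.0, 0.006, 0.001], [0.001, -0.0, -1.0]]
contact_force: [0.2, 0.3, 1.2]
opening: 34.3
gripper_force: 0.0
a [454   0  13  13  80] [462.   4.]
a [420  82  35  73 892] [436. 119.]
a [321  85  22  46 685] [333. 109.]
a [ 32 308  17  20  83] [ 38. 317.]
a [359 311  17  32 299] [368. 329.]
b [267 206  12  31 219] [273. 220.]
b [292 221  20  26 353] [302. 234.]
b [321 254  10  22  61] [326. 269.]
b [293 296  17  36 335] [301. 316.]
w [303 239  36  50 838] [321. 260.]
B exp [[368.04580617 314.21174653]] [[300.43475525 297.95834351]] [[320.6868567  284.89303267]
 [320.8024371  259.32113655]]
A seated [[329.22808171 235.0209476 ]] [[325.63099924 248.65210662]]
```

```bash
python3 -m pendant '0 0 2 0 0 0 -0.2;0 0 4 0 0 0 -0.2;0 0 5.5 0 0 0 -0.2;0 0 5.9 0 0 0 -0.2;0 0 5.9 0 0 0 -0.2;0 0 5.9 0 0 0 -1;0 0 5.9 0 0 0 -1;0 0 5.9 0 0 0 -1';python3 -m pendant '0 0 0 0 0 0 -1;0 0 0 0 0 0 -1;0 0 0 0 0 0 -1'; python3 - <<'E'
from h import *
s=ctrl.read_state();print(s['ft_torque'])
a=cam('scene');b=cam('side')
for c,n,u in((a,'a',(329,235)),(b,'b',(325,249))):
  p=c['pixels'];print(n);print(np.array2string(p[u[1]-14:u[1]+34:3,u[0]-10:u[0]+11:2].astype(int).tolist() and (p[u[1]-14:u[1]+34:3,u[0]-10:u[0]+11:2,0].astype(int)-p[u[1]-14:u[1]+34:3,u[0]-10:u[0]+11:2,2])))
E
```

```text
clock: 21.98
eef_pos: [426.1, -407.3, 54.6]
tool_rot: [[-0.007, 1.0, 0.001], [1.0, 0.007, -0.001], [-0.001, 0.001, -1.0]]
contact_force: [-1.1, 1.4, 6.4]
opening: 7.8
gripper_force: 58.6
clock: 22.35
eef_pos: [426.1, -407.3, 54.5]
tool_rot: [[-0.007, 1.0, 0.001], [1.0, 0.007, -0.001], [-0.001, 0.001, -1.0]]
contact_force: [-0.4, 0.9, 5.7]
opening: 7.9
gripper_force: 58.6
[0.11410773 0.08712512 0.0244035 ]
a
[[ -2  -1  -2  -3  -6  -8  -8  -9  -8  -8  -9]
 [-10  -8  -5  -6  -3  -8  -8  -8  -9  -9  -9]
 [ -7  -8  -5  -5  -5  -8  -7  -6  -9 -10  -8]
 [ -7  -7  -7  -9  -9  -8  -7  -8  -9  -5  -4]
 [ -8  -8  -9  -9  29  81  28 -13  -2  -4   1]
 [ -8  -8  -8  -4  42  34 130  -7  -6  -1  -1]
 [-10  -6 -10   2  42  33 116  14  -2  -5 -10]
 [ -3  -8  -7  -2  42  34  98   9 -11  -8  -4]
 [ -2  -2 -10  -4  43  34 118  -2  -7  -9  -8]
 [ -4  -4  -4  -5  43  31 117  -8  -3  -3  -5]
 [ -4  -3   7  42  39  35  88 108  -2 -10  -2]
 [ -4   2  45  40  41  34 108  67  42  -3  -5]
 [ -3  -8  43  41  40  40  39  38  42  -5  -3]
 [ -3  -3   1  42  45  44  44  41  -6  -4  -4]
 [ -2  -2  -2  -3  -4  -3  -4  -3  -4  -4  -4]
 [ -1  -2  -3  -4  -4  -3  -3  -4  -2  -3  -4]]
b
[[ -2  -2  -3  -5  -3  -6  -6  -9 -12  -6  -5]
 [ -6  -5  -5  -8 -10 -12 -11 -10 -10 -11 -11]
 [-11 -10  -9  -8 -13 -11  -9 -10 -10 -11 -13]
 [ -8 -11 -11 -11 -11 -11 -11 -11  -7 -12 -14]
 [-11 -10 -12 -10 -11 -12 -10  -7 -11 -11 -14]
 [ -9 -11 -11 -10 -13  -3  28  -3 -11 -12 -10]
 [-11  -9  -9 -10  -5  10   0  -8  -9 -13 -10]
 [ -9 -10 -10 -10   0  -3 -10  -8 -10  -8 -10]
 [-12 -10 -11  -9  -5  -9 -10 -10  -9  -9 -11]
 [-12 -11 -11 -11  -8 -10  -9  -9 -11 -10 -11]
 [-13 -11 -11  -9  -9 -11 -10  -7 -10 -11 -12]
 [-12 -12 -10 -13 -13 -10  -9 -11 -10 -13 -11]
 [-13 -11 -10 -11 -12 -10 -11  -9 -10 -10 -10]
 [ -8  -7  -6  -9  -9 -12 -12 -12 -12 -11 -14]
 [-12 -12 -10 -11 -12 -12 -12 -11 -12 -10  -8]
 [-13 -11 -10 -10  -8 -10 -11 -10 -10  -8 -10]]
```

```bash
python3 -m pendant '0 0 -3 0 0 0 -1;0 0 -8 0 0 0 -1;4 1.5 -8 0 0 0 -1;8 3 -8 0 0 0 -1;12.7 4.6 -8 0 0 0 -1;17 6 -8 0 0 0 -1;21.3 10.25 -8 0 0 0 -1;21.3 10.25 -8 0 0 0 -1'; python3 -m pendant '0 0 0.7 0 0 0 -1;0 0 1.4 0 0 0 -1;0 0 1.4 0 0 0 -1;0 0 1.4 0 0 0 -1'; python3 - <<'E'
from h import *
w=cam('wrist');a=cam('scene')
import pickle;s=ctrl.read_state();pickle.dump((w,a,s),open('w7.pkl','wb'));print(s['eef_pos'])
# bore & tip in wrist: dark pixels on the bright face
P=[[527,-193.5,62],[527,-193.5,75]];u=proj(w,P);print('w',u);v=proj(a,P);print('a',v)
g=w['pixels'].mean(2).astype(int);c,r=map(int,u[0]);print(g[r-14:r+30:2,c-14:c+15:2])
g=a['pixels'].mean(2).astype(int);c,r=map(int,v[0]);print(g[r-14:r+14:1,c-12:c+13:1])
E
```

```text
clock: 23.45
eef_pos: [529.1, -190.6, 134.1]
tool_rot: [[-0.011, 1.0, 0.002], [1.0, 0.011, 0.0], [0.0, 0.002, -1.0]]
contact_force: [-0.5, -0.2, 0.3]
opening: 7.9
gripper_force: 58.8
clock: 23.95
eef_pos: [526.3, -193.8, 119.7]
tool_rot: [[-0.006, 1.0, -0.0], [1.0, 0.006, 0.0], [0.0, -0.0, -1.0]]
contact_force: [0.4, -0.6, -0.1]
opening: 7.8
gripper_force: 58.8
[ 526.64853233 -193.65379147  119.94413832]
w [[322.27655847 250.7501144 ]
 [322.32322418 257.70686911]]
a [[281.4030653  234.1295083 ]
 [281.02756436 227.83887964]]
[[244 244 244 244 243 244 244 244 244 244 244 242 244 244 244]
 [244 244 244 244 243 244 244 244 244 244 244 242 244 244 244]
 [244 244 243 244 243 244 246 246 245 244 243 242 244 244 244]
 [244 244 244 244 241 217 163 144 175 236 246 242 244 244 244]
 [244 244 244 232 143 126 127 127 128 125 202 244 244 244 244]
 [244 244 241 185 125 129 128 128 125 127 126 240 244 244 243]
 [244 244 231 136 124 125 125 127 126 127 126 216 244 244 244]
 [244 244 213 130 127 127 130 128 129 127 127 197 244 244 244]
 [244 244 229 139 126 129 129 128 128 128 127 215 243 245 243]
 [2
[... 3057 characters left out ...]
29 159 183 188 186 184 183 185 185 183
  182 182 182 184 185 187 188]
 [118 122 113 103 122 131 131 129 123 119 130 159 181 188 187 186 185 185
  184 183 182 184 183 184 185]
 [118 117 117 123 116 107 122 131 131 129 124 120 130 160 183 189 189 186
  186 184 184 184 183 183 184]
 [120 118 118 118 117 125 119 110 123 132 132 129 124 120 119 140 178 191
  190 187 186 184 184 184 184]
 [124 121 118 118 118 117 116 115 116 112 123 130 131 129 125 123 120 129
  159 184 190 188 186 185 185]
 [124 127 122 119 120 119 118 117 116 115 117 124 129 130 132 130 126 123
  120 129 159 184 189 188 186]
 [ 81  96 120 127 123 120 120 118 117 117 117 115 116 111 125 132 133 132
  128 124 120 129 159 184 190]]
```

```bash
python3 -m pendant '0 0.05 1 0 0 0 -1;0 0.05 2 0 0 0 -1;0 0.05 3 0 0 0 -1;0 0.05 3 0 0 0 -1' && python3 -m pendant '0 0 1 0 0 0 -1;0 0 2 0 0 0 -1;0 0 2.9 0 0 0 -1;0 0 2.9 0 0 0 -1'&& python3 -m pendant '0 0 0.3 0 0 0 -1;0 0 0.6 0 0 0 -1;0 0 0.6 0 0 0 -1'
```

```text
clock: 24.55
eef_pos: [526.4, -192.9, 88.5]
tool_rot: [[-0.007, 1.0, -0.002], [1.0, 0.007, 0.001], [0.001, -0.002, -1.0]]
contact_force: [-0.3, 0.8, 0.2]
opening: 7.5
gripper_force: 58.8
clock: 25.05
eef_pos: [526.5, -193.0, 59.8]
tool_rot: [[-0.007, 1.0, -0.002], [1.0, 0.007, 0.001], [0.001, -0.002, -1.0]]
contact_force: [-1.0, -0.3, 0.8]
opening: 7.6
gripper_force: 58.8
clock: 25.42
eef_pos: [527.7, -193.4, 56.5]
tool_rot: [[-0.007, 1.0, 0.001], [1.0, 0.007, -0.0], [-0.0, 0.001, -1.0]]
contact_force: [-4.0, 2.2, 16.5]
opening: 8.0
gripper_force: 60.8
```

```bash
python3 -m pendant '0 0 -0.2 0 0 0 -0.4;0 0 -0.2 0 0 0 -0.2;0 0 -0.2 0 0 0 -0.2;0 0 -4 0 0 0 -0.2;0 0 -9 0 0 0 0;0 0 -14 0 0 0 0.3;-1.3 -6 -15 0 0 0 0.3;-2.7 -12.8 -15 0 0 0 0.3'; python3 -m pendant '0 0 0 0 0 0 0.3;0 0 0 0 0 0 0.3' ; python3 - <<'E'
from h import *
import pickle
# slot directions from w3: rectify head on plane z=77
w3=pickle.load(open('w3.pkl','rb'))
def rect(w,c,z,half,sc):
  g=np.arange(-half,half+.01,1/sc);X,Y=np.meshgrid(g,g)
  P=np.c_[(c[0]+X).ravel(),(c[1]+Y).ravel(),np.full(X.size,z)]
  uv=proj(w,P).astype(np.float32).reshape(X.shape+(2,));return cv2.remap(w['pixels'],uv[:,:,0],uv[:,:,1],1),X,Y
for c in [(550.8,-192.9),(574.9,-192.7),(549.5,-282.8),(573.8,-281.3)]:
  im,X,Y=rect(w3,c,77,7.5,4);g=im.mean(2);m=(g<130)&(X**2+Y**2<55)
  p=np.c_[X[m],Y[m]];d=p-p.mean(0);e,v=np.linalg.eigh(d.T@d);print(c,m.sum(),p.mean(0).round(1),np.sqrt(e/m.sum()).round(2),'ang',np.degrees(np.arctan2(v[1,1],v[0,1]))%180)
w=cam('wrist');a=cam('scene');b=cam('side');s=ctrl.read_state();print(s['eef_pos'],s['tool_rot'].round(3).tolist())
pickle.dump((w,a,b,s),open('w8.pkl','wb'))
u=proj(w,[[400,-221.5,162],[400,-221.5,87]]);print(u)
c,r=map(int,u[0]);g=w['pixels'].mean(2).astype(int);print(g[r-64:r+40:4,c-60:c+61:4])
E
```

```text
clock: 26.42
eef_pos: [405.7, -220.1, 205.7]
tool_rot: [[-0.008, 1.0, 0.002], [1.0, 0.008, -0.001], [-0.001, 0.002, -1.0]]
contact_force: [-0.6, -1.3, 0.3]
opening: 55.3
gripper_force: 0.0
clock: 26.68
eef_pos: [406.7, -220.0, 205.1]
tool_rot: [[-0.006, 1.0, 0.001], [1.0, 0.006, -0.0], [-0.0, 0.001, -1.0]]
contact_force: [0.1, -0.8, 0.1]
opening: 55.6
gripper_force: 0.0
(550.8, -192.9) 667 [-0.3 -0.1] [0.85 4.21] ang 70.63806568574459
(574.9, -192.7) 650 [-0.3  0.1] [0.81 4.24] ang 74.56108439668505
(549.5, -282.8) 133 [ 0.  -0.5] [0.54 2.9 ] ang 84.2902373527743
(573.8, -281.3) 146 [0.7 0.3] [0.48 3.72] ang 75.40507085517463
[ 407.21953614 -219.63225669  204.68397771] [[-0.008, 1.0, 0.0], [1.0, 0.008, 0.0], [0.0, 0.0, -1.0]]
[[310.17316521 261.36313694]
 [312.77291288 228.2182907 ]]
[[ 90  88  76  59  51  52 148 215 214 212 210 212 218 219 216 112 106 112
  114 111 108 107 108 206 204  56  55  55  72  81  77]
 [ 82  92 103  73  59  51 128 202 214 215 212 210 211 215 219 118 114 106
  109 115 115 108 109 204 207  56  54  61  85  79  77]
 [ 82  80  93  89  72  59 120 204 200 209 215 2
[... 2349 characters left out ...]
   58  61  58  57  58  57  54  59  58  60  58  60  55]
 [239 238 235 232 230 223 212 131  91  81  65  61  61  61  61  60  59  64
   69  72  73  71  75  73  76  59  56  58  59  58  58]
 [245 244 244 243 242 241 238 155  70  62  61  59  60  73  75  74  73  72
   72  73  74  73  77  75  77  54  55  58  59  60  54]
 [247 247 247 246 247 246 246  93  61  60  61  62  62  89  73  74  72  75
   75  73  77  78  75  78  76  59  58  58  57  54  52]
 [ 90  86  90  91 104 163 198  59  58  62  58  57  73  81  72  73  73  75
   77  77  75  75  77  76  73  71  52  54  56  51  55]
 [ 58  71  89  88  88  61  60  60  59  62  64  65  65  77  73  77  76  77
   77  75  77  76  73  75  75  72  54  53  52  50  54]]
```

```bash
python3 -m pendant '-0.13 -0.77 1 0 0 0 0.3;-0.13 -0.77 2 0 0 0 0.3;-0.13 -0.77 5 0 0 0 0.3;-0.13 -0.77 9 0 0 0 0.3;-0.13 -0.77 11.5 0 0 0 0.3;-0.13 -0.77 11.8 0 0 0 0.3;-0.13 -0.77 11.8 0 0 0 -1;-0.13 -0.77 11.8 0 0 0 -1';python3 -m pendant '0 0 0 0 0 0 -1;0 0 0 0 0 0 -1;0 0 0 0 0 0 -1;0 0 0 0 0 0 -1'; python3 - <<'E'
from h import *
import pickle
s=ctrl.read_state();print(s['ft_torque'])
w3=pickle.load(open('w3.pkl','rb'))
exec(open('rect.py').read()) if 0 else None
def rect(w,c,z,half,sc):
  g=np.arange(-half,half+.01,1/sc);X,Y=np.meshgrid(g,g)
  P=np.c_[(c[0]+X).ravel(),(c[1]+Y).ravel(),np.full(X.size,z)]
  uv=proj(w,P).astype(np.float32).reshape(X.shape+(2,));return cv2.remap(w['pixels'],uv[:,:,0],uv[:,:,1],1),X,Y
for c in [(550.7,-193),(549.5,-283)]:
  im,X,Y=rect(w3,c,77,8,1);print(im.mean(2).astype(int)[::-1])
  im,X,Y=rect(w3,c,77,7.5,4);g=im.mean(2)
  for th in (135,150,165,175):
    m=(g<th)&(X**2+Y**2<50)
    p=np.c_[X[m],Y[m]];d=p-p.mean(0);e,v=np.linalg.eigh(d.T@d);print(th,m.sum(),p.mean(0).round(1),np.sqrt(e/m.sum()).round(2),'ang',np.degrees(np.arctan2(v[1,1],v[0,1]))%180)
E
```

```text
clock: 27.82
eef_pos: [399.1, -221.4, 87.8]
tool_rot: [[-0.007, 1.0, 0.001], [1.0, 0.007, -0.001], [-0.001, 0.001, -1.0]]
contact_force: [-0.8, 1.5, 1.0]
opening: 23.9
gripper_force: 58.6
clock: 28.32
eef_pos: [399.1, -221.4, 87.7]
tool_rot: [[-0.007, 1.0, 0.002], [1.0, 0.007, -0.001], [-0.001, 0.002, -1.0]]
contact_force: [-1.6, -0.3, 7.2]
opening: 24.0
gripper_force: 59.0
[ 0.06058197  0.27757776 -0.04722274]
[[244 239 192 147 184 203 213 219 198 143 124 122 115 111 120 137 144]
 [238 196 179 209 213 214 218 216 180 132 123 122 132 162 140 114 137]
 [211 191 215 217 216 216 219 210 161 126 124 122 154 201 194 143 122]
 [197 213 219 217 215 217 220 195 135 125 123 125 174 216 217 200 141]
 [202 219 217 216 215 218 217 177 124 125 125 134 190 218 219 219 184]
 [212 219 217 215 216 219 211 156 126 125 126 160 209 218 220 221 206]
 [219 219 216 215 217 218 192 116 125 125 135 183 217 219 221 221 216]
 [220 219 216 215 218 213 157 100 125 125 149 204 218 219 221 222 217]
 [219 217 215 216 219 204 125 120 125 127 162 214 218 220 221 220 216]
 [219 216 215 217 217 183 108 126 126 139 187 
[... 1459 characters left out ...]
6 219 217 184 135 130 128 153 202 218 220 221 220 217 221]
 [216 217 217 220 209 167 133 128 127 172 211 219 221 221 219 217 224]
 [210 216 218 218 194 145 133 129 138 189 216 220 221 221 218 218 229]
 [196 215 219 215 181 135 132 133 156 202 219 220 220 220 218 223 237]
 [169 207 221 211 166 133 132 138 176 212 220 220 220 220 222 235 243]
 [148 178 205 191 145 132 131 145 190 217 220 221 220 223 235 243 245]
 [141 145 164 157 134 132 134 156 200 219 220 224 232 237 243 245 245]]
135 524 [-0.1  0.2] [0.7  4.06] ang 73.45979399434125
150 727 [-0.1  0.1] [0.94 4.02] ang 72.52424536110533
165 854 [-0.1  0.1] [1.1  4.03] ang 72.52117083166087
175 923 [-0.1  0.1] [1.19 4.03] ang 72.4712579229407
```

```bash
python3 -m pendant '0 0 -1 0 0 0 -1;0 0 -3 0 0 0 -1;0 0 -6 0 0 0 -1;0 0 -9 0 0 0 -1;0 3 -9 0 0 0 -1;0 6 -9 0 0 0 -1;0 7 -9 0 0 0 -1;0 7 -9 0 0 0 -1'; python3 - <<'E'
from h import *
import pickle
w=cam('wrist');a=cam('scene');b=cam('side');s=ctrl.read_state();print(s['eef_pos'],s['opening'])
pickle.dump((w,a,b,s),open('w9.pkl','wb'))
p=s['eef_pos'];z=7+p[2]-87.7
for c,n in((a,'a'),(b,'b'),(w,'w')):
  u=proj(c,[[p[0]-1.5,p[1]-1,z],[p[0]-1.5,p[1]-1,z+40]]);print(n,u.round(1).tolist())
  x,y=map(int,u[0]);x2,y2=map(int,u[1]);y0=min(y,y2);y1=max(y,y2);st=2
  print(c['pixels'].mean(2).astype(int)[y0-4:y1+12:st,min(x,x2)-14:max(x,x2)+14])
E
```

```text
clock: 29.32
eef_pos: [468.2, -220.4, 176.8]
tool_rot: [[-0.008, 1.0, -0.001], [1.0, 0.008, 0.0], [0.0, -0.001, -1.0]]
contact_force: [-0.2, 0.4, -1.2]
opening: 23.8
gripper_force: 58.9
[ 467.3132761  -220.35694646  176.61446816] 24.067763056408868
a [[271.0, 246.3], [269.4, 225.3]]
[[ 64  63  62  58  54  53  59  58  53 127 149 105 105 145 155 152  83  61
  128 148  93 121 115 106 112 122 132 137 129 115]
 [ 31  31  32  60  71  66  60  62  61  59  56  54 103 140 152 146 137 132
  136  89  51  58  52  64  98 120 132 139 135  84]
 [ 35  33  32  33  30  28  46  60  63  62  62  61  93 128 149 149 135 133
  142  94  57  56  82  81  95 118 130 139 137  88]
 [ 30  31  30  35  34  30  39  57  62  62  61  57  81 126 151 158 120  70
   51  50  68  83  84  75  93 115 130 138 136  96]
 [ 30  30  31  33  36  35  33  30  36  46  58  57  82 118 147 158 112  75
   73  78  83  76  62  60  92 115 130 139 130 103]
 [ 30  29  33  31  31  30  32  33  32  32  27  19  65 117 149 153 152 195
  140  71 118 136  85  47  86 111 129 137 130 106]
 [ 25  29  29  31  32  32  31  31  29  27  23  64  76 107 145 153 
[... 5377 characters left out ...]
 55  53  50  46  44  41  43  40  42  43  44  43  41  40  43  47  46  46
   49  47  47  47  46  46  44  46  45  45]
 [ 48  44  43  44  41  43  43  44  44  46  45  48  46  48  46  47  47  45
   46  47  46  47  47  48  48  49  48  49]
 [ 42  43  42  43  45  42  43  44  42  43  43  44  42  42  42  43  42  44
   43  45  45  44  45  46  46  45  45  48]
 [ 44  41  42  44  42  44  43  46  44  42  42  42  40  42  43  39  42  42
   43  41  43  42  43  43  44  41  42  48]
 [ 47  53  47  43  42  41  43  39  44  39  41  37  40  40  41  43  43  43
   43  44  43  44  44  46  42  44  43  45]
 [ 56  49  42  41  39  39  39  42  41  41  43  40  40  42  41  41  44  43
   43  44  43  42  42  41  42  43  43  44]]
```

```bash
python3 - <<'E'
from h import *
import pickle
w,a,b,s=pickle.load(open('w9.pkl','rb'))
def asc(c,x0,x1,y0,y1):
  g=c['pixels'].mean(2)
  for y in range(y0,y1): print(y,''.join(' .:-=+*#%@'[min(9,int(v/22))] for v in g[y,x0:x1]))
print('wrist x290');asc(w,290,350,205,265)
E
```

```text
wrist x290
205 ::::::::----------------------------------------------------
206 ::::::::---------------------------=------------------------
207 ::::::::--------------------------==------------------------
208 :::::::--------------------------====-----------------------
209 :::::::------------------------========---------------------
210 :::::::------------------------========---------------------
211 :::::::-------------------------======----------------------
212 ::::----==-=---=------------------==------------------------
213 ::::------=---===-----------------==------------------------
214 ::::----------===-------------------------------------------
215 ::::---------=====----------------=-------------------------
216 :::-----------====------------------------------------------
217 :::----------===--------------------------------------------
218 :::---------===---------------------------------------------
219 :::---------===-------===---------==------------------------
220 ::--------====--------===---------========------------------
221 ::--==------=--------=====--------=========--
[... 2110 characters left out ...]
:::::::::::::::-=====---===------==--------------=
255 :::::::::::::::::::::::::-----::::---------===-------=----==
256 :::::::::::::::::::::::::::::::...::::----=====------==--===
257 :::::::::::::::::::::::......:.:.::::::::---===------=======
258 ::::::::::-::::::::::.....:......:::::::::::-=====-----=====
259 ::::::::::::::::::::..:........:.....::::::::-=====----=====
260 ::::::::::::::::::......:...::.::.::..::::::::-===-----=====
261 ::::::::::::::::::.....:....:::::::::::::::::::--------=====
262 ::::::::::::::::..:.::.:.::::::::::::::::::.::::-------====-
263 :::::::::::::::.:...:::::::::::::::::::::::::::::--------===
264 ::::::::::::::..:...:::::..:.:::::.:::::::::::::::------====
```

```bash
python3 - <<'E'
from h import *
import pickle
w,a,b,s=pickle.load(open('w9.pkl','rb'))
print(s['eef_pos'],s['qpos'][5]);z=s['eef_pos'][2]-80.7
for u in [(313.5,245),(327.5,239),(314,239),(320.5,242)]:print(onz(w,u,z).round(1))
E
python3 -m pendant '0 0 0 0 0 -0.18 -1;0 0 0 0 0 -0.36 -1;0 0 0 0 0 -0.54 -1;1 3 0 0 0 -0.72 -1;2 6 0 0 0 -0.9 -1;2.65 8.4 0 0 0 -1.08 -1;2.65 8.4 0 0 0 -1.225 -1;2.65 8.4 0 0 0 -1.225 -1'
python3 -m pendant '0 0 0 0 0 0 -1;0 0 0 0 0 0 -1'; python3 - <<'E'
from h import *
w=cam('wrist');s=ctrl.read_state();print(s['eef_pos'],s['tool_rot'].round(3).tolist())
p=s['eef_pos'];t=[p[0],p[1],p[2]-80.7]
print('tip exp',proj(w,[t]),'screw',proj(w,[[550.7,-193,77]]))
u=proj(w,[t])[0].astype(int)
g=w['pixels'].mean(2)
for y in range(u[1]-30,u[1]+30): print(y,''.join(' .:-=+*#%@'[min(9,int(v/25))] for v in g[y,u[0]-36:u[0]+36]))
E
```

```text
[ 467.3132761  -220.35694646  176.61446816] -0.45017699892704305
[ 462.7 -223.8   95.9]
[ 472.6 -219.2   95.9]
[ 463.1 -219.3   95.9]
[ 467.7 -221.5   95.9]
clock: 30.48
eef_pos: [551.6, -193.4, 176.6]
tool_rot: [[-0.943, 0.333, -0.001], [0.333, 0.943, 0.0], [0.001, -0.0, -1.0]]
contact_force: [0.8, 0.2, -1.3]
opening: 23.9
gripper_force: 64.4
clock: 30.72
eef_pos: [551.9, -193.6, 176.9]
tool_rot: [[-0.942, 0.334, 0.0], [0.334, 0.942, -0.0], [-0.0, 0.0, -1.0]]
contact_force: [-0.1, -0.2, -1.2]
opening: 23.7
gripper_force: 64.4
[ 552.00192255 -193.60290989  176.91491624] [[-0.943, 0.334, 0.0], [0.334, 0.943, -0.0], [-0.0, -0.0, -1.0]]
tip exp [[320.49127158 240.17650334]] screw [[320.71136263 230.74278109]]
210 @@@@@@@@@@@@@@@@@@@@%############*+##*++++#@@@@@@@@@@@@@@@%====-====+*=-
211 @@@@@@@@@@@@@@@@@@@@%#############+*++++++#@@@@@@@@@@@@@@@@*-========++=
212 @@@@@@@@@@@@@@@@@@@@%##############@@@@@@@@@@@@@@@@@@@@@@@@*=========+*=
213 @@@@@@@@@@@@@@@@@@@@%#############@@@@@@@@@@@@@@@@@@@@@@@@@%=========+*=
214 @@@@@@@@@@@@@@@@@@@@@%###########%@@@@@@@@@@@%#*@@@@@@@@@@@@+=========++
[... 3535 characters left out ...]
==+++++
261 %%%%%%%%%%%@@@@@@@*-::::---::::::::::::::::::::::::::::::=+-:-::-=++++++
262 %%%%%%%%%%%%@@@@@@-::::---:::::::::::::::::::::::::::::::=+-:--=++++++++
263 %%%%%%%%%%%%@@@@@%::::---:::::::::::::::::::::::::::::::::---=+++++++++#
264 %%%%%%%%%%%%%@@@@+:::---::::::::::::::::::::::::::::::::::-=+#@@@@@@@@@@
265 %%%%%%%%%%%##@@@@=::---:::::::::::::::::::::::::::::::::::*@@@@@@@@@@@@@
266 %%%%%%%%%%%%%@@@@-:---::::::::::::::::::::::::::::::::::::+%@@@@@@@@@@@@
267 %%%%%%%%%%%%%@@@%:---:::::::::::::::::::::::::::::::::::::=%@@@@@@@@@@@@
268 %%%%%%%%%%%%%%@@+---:::::::::::::::::::::::::::::::::::::::#@@@@@@@@@@@@
269 %%%%%%%%%%%%%##*---::::::::::::::::::::::::::::::::::::::::*@@@@@@@@@@@@
```

```bash
python3 -m pendant '0 0 0.8 0 0 0 -1;0 0 1.5 0 0 0 -1;0 0 1.5 0 0 0 -1'; python3 - <<'E'
from h import *
import pickle
w=cam('wrist');a=cam('scene');s=ctrl.read_state();pickle.dump((w,a,s),open('w10.pkl','wb'))
p=s['eef_pos'];print(p,proj(w,[[p[0],p[1],p[2]-80.7],[550.7,-193,77]]),proj(a,[[548.5,-194.5,p[2]-80.7]]))
cv2.imwrite('pics/c7.png',np.hstack([cv2.resize(w['pixels'][200:270,285:355],(420,420),interpolation=2),cv2.resize(a['pixels'][175:245,260:320],(360,420),interpolation=2)])[:,:,::-1])
E
```

```text
clock: 31.15
eef_pos: [551.6, -193.2, 160.8]
tool_rot: [[-0.943, 0.333, -0.002], [0.333, 0.943, 0.001], [0.002, -0.0, -1.0]]
contact_force: [0.3, -0.9, -1.0]
opening: 24.1
gripper_force: 64.4
[ 552.21802273 -193.38096883  161.5294354 ] [[320.50595608 241.37659548]
 [320.31058122 237.67971743]] [[289.40932467 217.88296181]]
```

View pics/c7.png

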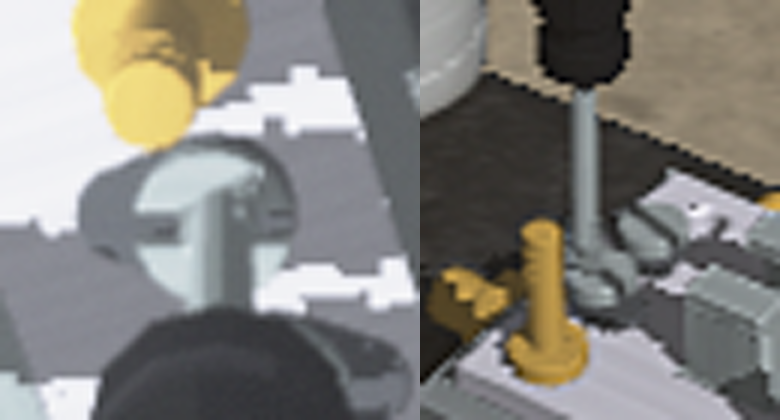

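```bash
cat > bl.py <<'E'
from h import *
b=cam('side');s=ctrl.read_state();p=s['eef_pos'];u=proj(b,[[p[0]-1.5,p[1]-1,p[2]-80.7]])[0].astype(int)
R=s['tool_rot'];print(p.round(1),'yaw',np.degrees(np.arctan2(R[1,1],R[0,1])).round(1))
g=b['pixels'].astype(int);g=g[:,:,2]-g[:,:,0]//3
print(g[u[1]-16:u[1]+10,u[0]-12:u[0]+14])
E
python3 -m pendant '0 0 -1.5 0 0 0 -1;3 -2 -1.5 0 0 0 -1;7.1 -5.4 -1.5 0 0 0 -1;7.1 -5.4 -1.5 0 0 0 -1;7.1 -5.4 -1.5 0 0 0 -1'; python3 bl.py; python3 -m pendant '0 0 0 0 0 0.18 -1;0 0 0 0 0 0.36 -1;0 0 0 0 0 0.54 -1;0 0 0 0 0 0.72 -1;0 0 0 0 0 0.785 -1;0 0 0 0 0 0.785 -1';python3 bl.py
```

```text
clock: 31.88
eef_pos: [468.3, -221.3, 178.1]
tool_rot: [[-0.943, 0.333, 0.002], [0.333, 0.943, -0.001], [-0.002, -0.0, -1.0]]
contact_force: [0.3, 0.5, 0.1]
opening: 23.9
gripper_force: 60.6
[ 468.6 -221.1  177.9] yaw 70.6
[[  3   1   2  -1   2   2   4   6  13  19  39  96 137 148 131  76  17  -5
   -3  -2  -2  -3  -2   2   3   3]
 [  2  -1   0   4   1   1   3   8  16  22  41  93 137 147 131  81  17  -2
   -4  -3  -2  -2   1   4   5   2]
 [  1   2  -1   1  -1   2   2   8  15  18  34  87 135 147 133  83  19  -3
   -3  -3  -5  -3   1   6   5   2]
 [  4   2   2   3   2   3   2   4  11  10  22  75 133 147 135  85  22  -1
   -2  -1  -2  -1   1   7   6   3]
 [  6   6   5   6   5   7   1   2   4   2  14  67 129 148 135  89  23  -4
   -4  -3  -1   0   2   6   4  -1]
 [  4   6   8  11  10   6   3   2   1  -2  11  63 127 148 140  98  31  -3
   -5  -2  -2  -1   2   4   2   2]
 [  3   4   8  13  10   6   5   6   5  -1   9  62 128 152 151 119  44   1
   -3  -3  -3  -5  -3   1  -1  -2]
 [ -3   2   7   7  10   8  12  12   9   2  10  64 128 153 153 128  50  -2
   -4  -5  -5  -5  -3  -2  -2  -5]
 [  0
[... 4310 characters left out ...]
 0   0   3
    4   5  11  14  10   9  20  39]
 [  0  -4  -7  -7  -9  -7 -10  -9  -6  -3  -2  -1  -1   1   5   6   1   5
   11   7  13  20  18  25  40  69]
 [  7   0  -3  -5  -7  -6  -4  -2  -4  -2   3   5   1   4  11  13   6   8
   18  15  15  21  29  42  54  84]
 [ 13   8   3   2  -1  -2   1   4   7   7   8  11   6   6  15  22  16  16
   26  31  37  41  51  62  70 100]
 [ 13  11  10   9   9   6   5  10  15  12  16  21  17  12  17  22  23  30
   45  65  71  79  89  93  98 109]
 [ 13  12   9   9  10  11  14  19  31  31  31  28  26  22  27  25  28  34
   64  92 102 106 112 117 116 117]
 [ 10  15  12  14  22  32  34  37  42  46  42  34  27  23  25  26  26  36
   66  98 111 116 121 120 120 119]]
```

```bash
cat > wr.py <<'E'
from h import *
w=cam('wrist');a=cam('scene');s=ctrl.read_state();p=s['eef_pos']
for z in (80.7,60,40):print(z,proj(w,[[p[0],p[1],p[2]-z]]).round(1),'scene',proj(a,[[p[0]-2.5,p[1]-1,p[2]-z]]).round(1))
u=proj(w,[[p[0],p[1],p[2]-80.7]])[0].astype(int)
g=w['pixels'].mean(2);y0=u[1]-26;x0=u[0]-30
print('x0',x0)
for y in range(y0,u[1]+22): print(y,''.join(' .,:-~=+ox*#%&@@'[min(15,int(v/12))] for v in g[y,x0:x0+60]))
E
python3 wr.py
```

```text
80.7 [[320.4 240.2]] scene [[271.  246.5]]
60 [[320.3 249.8]] scene [[270.2 235.7]]
40 [[320.2 260.6]] scene [[269.3 225. ]]
x0 290
214 ++++==========+++++++++=====++++++++++======================
215 +++++==========+++++++========++++++++======~===============
216 ++++++==========+++++++=======++++========~=================
217 +++++++==========+++++++=======++===========================
218 ++++++=++++======+++++++======+++=======================+===
219 +++++++=++++=====+++++++=====++++===========================
220 +++++++++++++====+++++++++==+++++===========================
221 +++++++++++++====+++++++++==++++++++========================
222 ~=+++++++++++++=++====+++++++++oo++++=======================
223 -~~=+++++=+++++++++====+++++++ooooo+++======================
224 ---~~=++~~~~=++++++++=+++++++++oooo+++======+===============
225 ~~---~~~----~~=+++++++++++ooooooo+++++=======++=============
226 --------------~~=++++++++++ooooo+++++========+==============
227 ----------------~~=+++++++ooooo+++++========+++=============
228 ----------~-------~=++++++ooooo++============+========
[... 1451 characters left out ...]
-~======+======+x%xo++++++o+++++===+++ox**********
252 ----------~=++++++========o*xo++++++o+++++=+=++oxx**********
253 ----------~==+++++====++==oxxo+++++++++++===+++x************
254 -----------~==++++===+++++oxxo++++++++++++++++o*************
255 -----------=====+=+==+++++oxxo++++++o+++++++++x*************
256 ----------=======+++++++++o*xo+=+++++++++++++o*x***********#
257 --------~========+++++++++ox==--~~~==+++o++++x*************#
258 --------~=========++++++~~~~-:::::---~~~=+++ox*************&
259 ---------~=========+=~~~--::::::::::::----~+x*************%@
260 ---------~=========~--::::::::::::::::::::-~+x***********#&@
261 --------==========~-:::::::::::::::::::-::--~+x**********%@@
```

```bash
cat > off.py <<'E'
from h import *
b=cam('side');s=ctrl.read_state();p=s['eef_pos'];u=proj(b,[[p[0],p[1],p[2]-80.7]])[0];ui=u.astype(int)
R=s['tool_rot'];print(p.round(2),'yaw',np.degrees(np.arctan2(R[1,1],R[0,1])).round(1),'pred',u.round(2))
g=b['pixels'].astype(float);g=g[:,:,2]-g[:,:,0]/3
for y in range(ui[1]-24,ui[1]+3,2):
  r=g[y,ui[0]-16:ui[0]+18].copy();r[r<40]=0;i=np.argmax(r);lo=i
  while lo>0 and r[lo-1]>0:lo-=1
  hi=i
  while hi<33 and r[hi+1]>0:hi+=1
  x=np.arange(lo,hi+1);q=r[lo:hi+1]
  print(y,round((x*q).sum()/max(q.sum(),1)+ui[0]-16-u[0],2),round(q.sum()/150,1))
E
python3 -m pendant '0 0 0 0 0 -0.18 -1;0 0 0 0 0 -0.36 -1;0 0 0 0 0 -0.54 -1;0 0 0 0 0 -0.65 -1;0 0 0 0 0 -0.65 -1;0 0 0 0 0 -0.65 -1'; python3 off.py
python3 -m pendant '0 0 0 0 0 0.18 -1;0 0 0 0 0 0.36 -1;0 0 0 0 0 0.54 -1;0 0 0 0 0 0.72 -1;0 0 0 0 0 0.9 -1;0 0 0 0 0 1.08 -1;0 0 0 0 0 1.26 -1;0 0 0 0 0 1.44 -1' >/dev/null;python3 -m pendant '0 0 0 0 0 0.18 -1;0 0 0 0 0 0.36 -1;0 0 0 0 0 0.54 -1;0 0 0 0 0 0.72 -1;0 0 0 0 0 0.9 -1;0 0 0 0 0 1.08 -1;0 0 0 0 0 1.26 -1;0 0 0 0 0 1.44 -1' >/dev/null;python3 -m pendant '0 0 0 0 0 0.18 -1;0 0 0 0 0 0.26 -1;0 0 0 0 0 0.26 -1;0 0 0 0 0 0.26 -1'; python3 off.py
```

```text
clock: 33.58
eef_pos: [467.5, -220.8, 176.8]
tool_rot: [[-0.889, 0.458, 0.0], [0.458, 0.889, 0.0], [-0.0, 0.0, -1.0]]
contact_force: [-0.1, -0.3, -1.9]
opening: 23.3
gripper_force: 60.5
[ 467.46 -220.76  176.8 ] yaw 62.8 pred [275.62 245.43]
221 -0.54 3.9
223 -0.5 3.8
225 -0.46 3.8
227 -0.45 3.8
229 -0.47 3.9
231 -0.45 3.8
233 -0.41 3.8
235 -0.35 3.8
237 -0.12 4.1
239 -0.38 3.8
241 -0.33 3.4
243 0.02 2.5
245 0.51 1.5
247 16.38 0.3
clock: 36.12
eef_pos: [467.4, -220.8, 176.8]
tool_rot: [[0.891, -0.454, 0.0], [-0.454, -0.891, -0.0], [0.0, 0.0, -1.0]]
contact_force: [1.1, -0.2, -0.4]
opening: 23.8
gripper_force: 60.5
[ 467.37 -220.78  176.78] yaw -117.0 pred [275.58 245.46]
221 -1.9 4.2
223 -1.92 4.2
225 -1.9 4.2
227 -1.9 4.2
229 -1.93 4.2
231 -1.96 4.2
233 -1.99 4.2
235 -2.01 4.3
237 -2.04 4.4
239 -2.17 4.2
241 -2.07 3.8
243 -1.72 2.8
245 -1.8 2.1
247 16.42 0.3
```

```bash
python3 -m pendant '0 0 -2.5 0 0 -0.18 -1;0 0 -2.5 0 0 -0.36 -1;0 0 -2.5 0 0 -0.54 -1;0 0 -2.5 0 0 -0.72 -1;0 0 -2.5 0 0 -0.9 -1;0 0 -2.5 0 0 -1.08 -1;0 0 -2.5 0 0 -1.26 -1;0 0 -2.5 0 0 -1.44 -1' >/dev/null; python3 -m pendant '0 0 0 0 0 -0.18 -1;0 0 0 0 0 -0.36 -1;0 0 0 0 0 -0.54 -1;0 0 0 0 0 -0.72 -1;0 0 0 0 0 -0.9 -1;0 0 0 0 0 -1.05 -1;0 0 0 0 0 -1.05 -1;0 0 0 0 0 -1.05 -1'; python3 -c "
from h import *
print(tool([550.8,-192.0,176]))"
```

```text
clock: 38.17
eef_pos: [467.4, -220.8, 201.8]
tool_rot: [[-0.43, 0.903, -0.0], [0.903, 0.43, 0.0], [0.0, 0.0, -1.0]]
contact_force: [0.2, 0.2, -1.2]
opening: 23.8
gripper_force: 60.5
[-0.98583356  8.76766574  2.57909967]
```

```bash
python3 -m pendant '-0.5 4.5 0 0 0 0 -1;-0.99 8.77 0 0 0 0 -1;-0.99 8.77 0 0 0 0 -1;-0.99 8.77 2.5 0 0 0 -1;-0.99 8.77 4 0 0 0 -1;-0.99 8.77 4.2 0 0 0 -1;-0.99 8.77 4.2 0 0 0 -1'; python3 wr.py; python3 -c "
from h import *
print(tool([550.8,-192.0,159]))"
```

```text
clock: 39.05
eef_pos: [550.7, -192.1, 160.2]
tool_rot: [[-0.432, 0.902, 0.0], [0.902, 0.432, -0.0], [-0.0, 0.0, -1.0]]
contact_force: [0.2, -0.1, -0.2]
opening: 23.9
gripper_force: 60.5
80.7 [[321.3 240.9]] scene [[288.7 218. ]]
60 [[321.3 250.5]] scene [[288.3 207.7]]
40 [[321.4 261.4]] scene [[287.8 197.5]]
x0 291
214 xxxxxxxxxxoo*##%%#&@@@@@@@@@@@@@@@@@###########****xxooooooo
215 oooxxxxxxxxox######@@@@@@@@@@@@@@@@#############&@#*xxoooooo
216 ooxxxxxxxxxoo*%%##@@@@@@@@@@@@@@@@##############%&#****xxooo
217 oooxxxxxxxxxox%###@@@@@@@@@@@@@@@####################****xxo
218 ooooxxxxxxxxx*%###&@@@@@@@@@@@@@#######################****x
219 oooooxxxxxx#&######@@@@@@@@@#&@@#########################%&*
220 ooooooxxxxx%@######@@@@@@@@%#############################%%%
221 ooooooxxxx#@@#####@@@@@@@@@@%##############################@
222 ooooooxxx#@@@#*##@@@@@@@@@@@##############################@@
223 ooooo#@&#@@@@%*#@@@@@@@@@@@@#############################@@@
224 ooooo%@@@@@@@%*@@@@@@@@@@@@#x****########################&@@
225 ooooo%@@@@@@@%@@@@@@@@@@@@&o+++++ox########################@
22
[... 1675 characters left out ...]
@@@@@@@@@@@&
252 @@@@@@@@@@@@@*********#&@@@*xooooooox*########@@@@@@@@@@@@&*
253 @@@@@@@@@@@@@@**********#%#*xooooooox*#######%@@@@@@@@@@@&**
254 @@@@@@@@@@@@@@%******ox***%xxooooooox*######@@@@@@@@@@@@&***
255 @@@@@@@@@@@@@@@@%***x+x####xxooooooox*#####@@@@@@@@@@@@&****
256 @@@@@@@@@@@@@@@@@####*###%%xxo+ooooox*#####@@@@@@@@@@@%*****
257 @@@@@@@@@@@@@@@@@#########*o+======+o*#####&@@@@@@@@@@******
258 @@@@@@@@@@@@@@@@######*xx++~~~~~~~~~=+ox**##@@@@@@@@@#*xox*%
259 @@@@@@@@@@@@########xo+==~~~~~~~~~~~~~~=++x@@@@@@@@@#*x+ox%@
260 @@@@@@@@@@@#######x+==~~~~~~~~~~~~~~~~~~~~+@@@@@@&@#**xox%@@
261 @@@@@@@@@@#######x=~~~~~~~~~~~~~~~~~~~~~~~~o@@@@@@#***xx%@@@
[ 0.02186957 -0.02089725  0.15630742]
```

```bash
python3 -m pendant '0 0 0.2 0 0 0 -1;0 0 0.4 0 0 0 -1;0 0 0.5 0 0 0 -1;0 0 0.5 0 0 0 -1'; python3 -m pendant '0 0 0.1 0 0 0 -1;0 0 0.2 0 0 0 -1;0 0 0.2 0 0 0 -1;0 0 0.2 0 0 0 -1'
```

```text
clock: 39.65
eef_pos: [552.0, -192.4, 157.2]
tool_rot: [[-0.432, 0.902, 0.003], [0.902, 0.432, -0.001], [-0.003, 0.002, -1.0]]
contact_force: [-2.8, 0.2, 16.3]
opening: 24.2
gripper_force: 61.9
clock: 40.15
eef_pos: [552.6, -192.7, 156.5]
tool_rot: [[-0.432, 0.902, 0.005], [0.902, 0.432, -0.002], [-0.004, 0.003, -1.0]]
contact_force: [-4.9, 0.2, 25.5]
opening: 23.8
gripper_force: 62.6
```

```bash
cat > off2.py <<'E'
from h import *
w=cam('wrist');g=w['pixels'].mean(2);x0=296
for y in range(222,256): print(y,''.join(' .,:-~=+ox*#%&@@'[min(15,int(v/14))] for v in g[y,x0:x0+50]))
E
python3 -m pendant '0 0 -0.6 0 0 0 -1;0.07 -0.07 -0.6 0 0 0 -1;0.07 -0.07 -0.25 0 0 0 -1;0.07 -0.07 -0.25 0 0 0 -1'; python3 -m pendant '0 0 -0.35 0 0 0 -1;-0.14 0.14 -0.35 0 0 0 -1;-0.14 0.14 0 0 0 0 -1;-0.14 0.14 0 0 0 0 -1'; python3 -m pendant '0 0 -0.35 0 0 0 -1;0.07 -0.07 -0.35 0 0 0 -1;0.07 -0.07 -0.35 0 0 0 -1'; python3 off2.py
```

```text
clock: 40.65
eef_pos: [549.4, -191.3, 154.4]
tool_rot: [[-0.432, 0.902, -0.001], [0.902, 0.432, 0.0], [0.001, -0.001, -1.0]]
contact_force: [0.8, 0.1, -1.4]
opening: 23.3
gripper_force: 60.5
clock: 41.15
eef_pos: [553.1, -192.8, 157.6]
tool_rot: [[-0.432, 0.902, 0.003], [0.902, 0.432, -0.001], [-0.002, 0.002, -1.0]]
contact_force: [-2.7, 0.3, 17.6]
opening: 23.5
gripper_force: 61.9
clock: 41.52
eef_pos: [550.4, -191.7, 158.4]
tool_rot: [[-0.432, 0.902, -0.001], [0.902, 0.432, 0.0], [0.001, -0.0, -1.0]]
contact_force: [0.2, -0.5, -0.9]
opening: 23.7
gripper_force: 60.5
222 +++++x&&*x***&@@@@@@@@*****xxxx*****xx****xx******
223 ++++*&&&*xx*&@@@@@@@@@@@**xxxx*****x*****xxx***xx*
224 x#+*&&&&*o**@@@@@@@@@@@&**xxxx**********xxx****x*x
225 *&%&&&&&#x*&@@@@@@@@@@&***xxx******x*****xx******x
226 *&&&&&&&%x&@@@@@@@@@@%o+++++ox*****xx***xx****xxxx
227 #&&&&&&&#&@@@@@@@@@%x==~~==~==+o*x*****xx*****x*xx
228 %&&&&&&@@@@@@@@@@&+~==+=++++==~=+ox****xx******xxx
229 &&&&&&&@@@@@@@@@#o==+++++++++====+o***xx*******xx*
230 &&&&&&@@@@@@@@@*+++x*%@&&&&#*o+++=+x**x*******xxx*
231 &&&&&@@@@@@@@@#o+o#@@@@@@@
[... 644 characters left out ...]
x%@@@@@@@%xxxo++++++++x%@@@@@@@@@@@&o+++
244 @@@@@@@@#xx%@@@@@@%xooxo++++++++*@@@@@@@@@@@&o++++
245 @@@@@@@@xxx*@@@@@%xo+oxo++++++o+#@@@@@@@@@@&o+++x*
246 @@@@@@@@xxx*@@@@%xxoooxo++++++++*@@@@%&@@@@oooo*%@
247 @@@@@@@#xxxx&@@%xxxooxxo++++++++*@@@&*x#&&#oox%@@@
248 @@@@@@@xxxxx#@%*xxox#oxo+++++++o%@@@%*x*xxoxx%@@@@
249 @@@@@@@xxxxxx**xooox#ooo+++++++x&@@&*x**xox*%@@@@@
250 @@@@@@@xxxxxxxxxxxox#%xo+++++++x&@@#xx**xx*%@@@@@@
251 @@@@@@@xxxxxxxxxxoo#@&xo+++++++x&@%*xx**xx#&@@@@@@
252 @@@@@@@xxxxxxxxxxx#@@%oo+++++++o##*xx**xx*&@@@@@@@
253 @@@@@@@%xxxxxoxxxx%@@%oo+++++++ox*xxx**xx#@@@@@@@@
254 @@@@@@@@xxxxxxxxxx*##*oo+++++++oxxxx*****#@@@@@@@@
255 @@@@@@@@%xxxxxxxxxxox*oo++++++++xxx******%@@@@@@@@
```

```bash
python3 -m pendant '0.075 -0.075 0 0 0 0 -1;0.075 -0.075 0.3 0 0 0 -1;0.075 -0.075 0.5 0 0 0 -1;0.075 -0.075 0.5 0 0 0 -1' && python3 -m pendant '0 0 0 0 0 0.12 -1;0 0 0 0 0 0.24 -1;0 0 0 0 0 0.36 -1;0 0 0 0 0 0.48 -1;0 0 0 0 0 0.48 -1'; python3 -c "
from h import *
print(ctrl.read_state()['ft_torque'])"
```

```text
clock: 42.08
eef_pos: [549.6, -191.4, 153.5]
tool_rot: [[-0.432, 0.902, -0.0], [0.902, 0.432, 0.0], [0.0, -0.0, -1.0]]
contact_force: [0.6, 1.4, -1.0]
opening: 23.5
gripper_force: 60.5
clock: 42.7
eef_pos: [550.0, -191.4, 153.7]
tool_rot: [[0.032, 0.999, 0.001], [0.999, -0.032, 0.0], [0.0, 0.001, -1.0]]
contact_force: [2.1, -0.2, -3.5]
opening: 23.7
gripper_force: 60.3
[ 0.1354716  -0.55900988  0.03224024]
```

```bash
python3 -m pendant '0 0.02 0 0 0 0.12 -1;-0.02 0.04 0 0 0 0.24 -1;-0.02 0.06 0 0 0 0.36 -1;-0.03 0.07 0 0 0 0.48 -1;-0.04 0.08 0 0 0 0.6 -1;-0.05 0.09 0 0 0 0.72 -1;-0.05 0.09 0 0 0 0.72 -1'; python3 -c "
from h import *
print(ctrl.read_state()['ft_torque'])"; python3 -m pendant '0 0 0 0 0 0.1 -1;0 0 0 0 0 0.2 -1;0 0 0 0 0 0.2 -1'; python3 -c "
from h import *
print(ctrl.read_state()['ft_torque'])"
```

```text
clock: 43.58
eef_pos: [551.1, -192.1, 153.8]
tool_rot: [[0.682, 0.732, 0.001], [0.732, -0.682, -0.0], [0.0, 0.001, -1.0]]
contact_force: [3.0, -0.2, -4.4]
opening: 23.9
gripper_force: 60.4
[-0.05579439 -0.79789971  0.01539309]
clock: 43.95
eef_pos: [551.0, -192.2, 153.8]
tool_rot: [[0.813, 0.583, 0.001], [0.583, -0.813, -0.0], [0.0, 0.001, -1.0]]
contact_force: [2.2, -1.0, -4.8]
opening: 23.7
gripper_force: 60.5
[-0.2818335  -0.95800444  0.06879189]
```

```bash
for i in 1 2 3; do python3 -m pendant '0 0 0 0 0 0.03 -1;0 0 0 0 0 0.07 -1;0 0 0 0 0 0.07 -1' | grep -E 'tool_rot|contact'; python3 -c "
from h import *
s=ctrl.read_state();R=s['tool_rot'];print(s['ft_torque'],np.degrees(np.arctan2(R[1,1],R[0,1])))"; done
```

```text
tool_rot: [[0.853, 0.522, 0.001], [0.522, -0.853, -0.0], [0.0, 0.001, -1.0]]
contact_force: [4.3, -1.8, -7.0]
[-0.48025068 -1.20135511  0.10054948] -58.519083812735644
tool_rot: [[0.888, 0.46, 0.0], [0.46, -0.888, -0.0], [0.0, 0.0, -1.0]]
contact_force: [4.9, -2.8, -5.6]
[-0.56513469 -1.15897324  0.08555158] -62.611175562315935
tool_rot: [[0.918, 0.396, 0.0], [0.396, -0.918, -0.0], [0.0, 0.0, -1.0]]
contact_force: [4.2, -3.9, -7.0]
[-0.64534033 -1.2319864   0.12460804] -66.64204518249596
```

```bash
for i in 1 2; do python3 -m pendant '0 0 0 0 0 0.05 -1;0 0 0 0 0 0.1 -1;0 0 0 0 0 0.1 -1' | grep -E 'eef|contact|opening'; python3 -c "
from h import *
s=ctrl.read_state();R=s['tool_rot'];print(s['ft_torque'],np.degrees(np.arctan2(R[1,1],R[0,1])))"; done
```

```text
eef_pos: [550.7, -192.1, 153.8]
contact_force: [4.6, -3.1, -6.1]
opening: 23.7
[-0.69520898 -1.22605214  0.19412304] -72.35035947240604
eef_pos: [550.5, -192.1, 153.8]
contact_force: [3.2, -1.7, -4.1]
opening: 23.6
[-0.74109361 -0.88402117  0.13490902] -78.03818001848755
```

```bash
cat > slot.py <<'E'
from h import *
import sys
w=cam('wrist');s=ctrl.read_state();R=s['tool_rot'];print('yaw',np.degrees(np.arctan2(R[1,1],R[0,1])).round(1),s['eef_pos'].round(1))
def rect(w,c,z,half,sc):
  g=np.arange(-half,half+.01,1/sc);X,Y=np.meshgrid(g,g)
  P=np.c_[(c[0]+X).ravel(),(c[1]+Y).ravel(),np.full(X.size,z)]
  uv=proj(w,P).astype(np.float32).reshape(X.shape+(2,));return cv2.remap(w['pixels'],uv[:,:,0],uv[:,:,1],1),X,Y
for c in [(550.4,-193),(549.5,-283)]:
  im,X,Y=rect(w,c,77,14,1);g=im.mean(2)
  print(c);
  for r in g[::-1]:print(''.join(2*' .:-=+*#%@'[min(9,int(v/25))] for v in r))
E
python3 -m pendant '0 0 -1 0 0 0 -1;0 0 -3 0 0 0 -1;0 0 -4 0 0 0 -1;-2 0 -4 0 0 0 -1;-4 0 -4 0 0 0 -1;-4 0 -4 0 0 0 -1'; python3 slot.py
```

```text
clock: 46.58
eef_pos: [508.8, -200.3, 193.2]
tool_rot: [[0.979, 0.205, -0.002], [0.205, -0.979, 0.001], [-0.002, -0.001, -1.0]]
contact_force: [0.5, 0.5, -0.8]
opening: 23.9
gripper_force: 62.5
yaw -78.2 [ 510.  -200.4  193.5]
(550.4, -193)
++++++##**%%@@##++++++++++++++++++++++++++++++++++++++++++
++++**@@@@**++++++++++++++++++++++++++++++++++++++++++++++
++++##@@@@**++++++++++++++++++++++++++++++++++++++++++++++
++++**%%%%**++++++++++++++++++++++++++++++++++++++++++++++
++++++++++++++++++++++++++++++++++++++++++++++++++++++++++
++++++++++++++++++++++++**********++++====++++++++++++++++
++++++++++++++++++++**%%%%%%%%%%%%%%##**====++++++++++++**
==++++++++++====++##%%%%%%%%%%%%%%%%%%%%##++==++++++++++**
++==++++======++##%%%%%%%%%%%%%%%%%%%%%%%%##====++++++++##
**==========++##%%%%%%%%%%%%%%%%%%%%%%%%%%%%**====++++++%%
**========++**%%%%%%%%%%%%%%%%%%%%%%%%%%%%%%##++==++++++%%
++========++##%%%%%%%%%%%%%%%%%%%%%%%%%%%%%%%%**==++++**@@
==========++******##****##******####**########**====++##@@
==================----------------------------::--++##%%@@
================-----------------
[... 1876 characters left out ...]
@@@@@%%%%%%%%%%**++++++**%%%%%%%%%%%%%%%%@@@@@@@@@@
@@@@@@@@@@@@%%%%%%%%%%**++++++**%%%%%%%%%%%%%%@@@@@@@@@@@@
@@@@@@@@@@@@%%%%%%%%##++++++++##%%%%%%%%%%%%@@@@@@@@@@@@@@
@@@@@@@@@@@@####%%%%**++++++**%%%%%%%%%%%%%%@@@@@@@@@@@@@@
@@@@@@@@@@@@##**%%%%**++++++**%%%%%%%%%%@@@@@@@@@@@@@@@@@@
@@@@@@@@@@@@##++****++++++++##%%%%%%%%@@@@@@@@@@@@@@@@@@@@
@@@@@@@@@@@@##++++++++++++**##%%####%%@@@@@@@@@@@@@@@@@@@@
@@@@@@@@@@@@%%++++++++++++++**++**##@@@@@@@@@@@@@@@@@@@@@@
@@@@@@@@@@@@%%**++++++++++++++++##@@@@@@@@@@@@@@@@@@@@@@@@
@@@@@@@@@@@@@@%%++++++++++++++**@@@@@@@@@@@@@@@@@@@@@@@@@@
@@@@@@@@@@@@@@@@%%**++++++++**%%@@@@@@@@@@@@@@@@@@@@@@@@@@
@@@@@@@@@@@@@@@@@@##********%%@@@@@@@@@@@@@@@@@@@@@@@@@@@@
```

```bash
python3 -m pendant '0 0 0 0 0 -0.18 -1;0 0 0 0 0 -0.36 -1;0.5 2 0 0 0 -0.54 -1;1 4 0 0 0 -0.72 -1;1.5 6.5 0 0 0 -0.9 -1;2.1 8.73 0 0 0 -1.08 -1;2.1 8.73 0 0 0 -1.26 -1;2.1 8.73 0 0 0 -1.44 -1' >/dev/null; python3 -m pendant '0 0 0 0 0 -0.18 -1;0 0 0 0 0 -0.36 -1;0 0 0 0 0 -0.41 -1;0 0 1.5 0 0 -0.41 -1;0 0 3.3 0 0 -0.41 -1;0 0 3.3 0 0 -0.41 -1;0 0 3.3 0 0 -0.41 -1'; python3 wr.py; python3 -c "
from h import *
print(tool([548.4,-281.5,160]))"
```

```text
clock: 48.5
eef_pos: [549.7, -281.2, 160.1]
tool_rot: [[-0.468, 0.884, -0.001], [0.884, 0.468, 0.001], [0.001, -0.001, -1.0]]
contact_force: [-0.5, -0.2, -0.8]
opening: 23.6
gripper_force: 62.5
80.7 [[321.2 241.2]] scene [[336.2 238.6]]
60 [[321.2 250.8]] scene [[336.4 228.2]]
40 [[321.1 261.7]] scene [[336.6 217.9]]
x0 291
215 @@*ooooxxoxoox#######@@@@@@@@@@@@@@@@############@@@@@@#####
216 @*oooooooxooox*#####@@@@@@@@@@@@&@@@#############&@@@@######
217 *oooxoxoxooooox#####@@@@@@@@@@@@##################&@@#####@@
218 o+oooooxooxoxox*####&@@@@@@@@@@##########################@@@
219 ++ooooxxooooxoo*#####@@@@@@@@@##########################@@@@
220 ooooooooooxoxxo*####@@@@@@@@@###########################&@@@
221 +ooo+ooxoxo#@@%*###@@@@@@@@@#############################&@@
222 o+ooo+oooo#@@@@*##@@@@@@@@@################################&
223 ooooooooo#@@@@@*#@@@@@@@@@##################################
224 ooooo+oo#@@@@@&*#@@@@@@@@##################################@
225 +oooooo#@@@@@@@*#&@@@@@@##*xx***##########################@@
226 ooo+o+*@@@@@@@%*##@@@@@xooo+++++ox*####################
[... 1683 characters left out ...]
@@@@@@@@@@&*
253 @@@@@@@@@@@@***xx*****%&@@@*xooooooo#@@@@@@@%@@@@@@@@@@@@&#*
254 @@@@@@@@@@@@&*xxxx***xx*%@@xxooooooo#@@@@@@@&@@@@@@@@@@@&***
255 @@@@@@@@@@@@@%******x#@@@@@xxooooooo#@@@@@@@@@@@@@@@@@@&***x
256 @@@@@@@@@@@@@@@@##%&@@@@@@@xx++++ooo#@@@@@@@@@@@@@@@@@&***xo
257 @@@@@@@@@@@@@@@@@@@@@@@@@@&+=~~~~==+*@@@@@@@@@@@@@@@@&***xoo
258 &@@@@@@@@@@@@@@@@@@@@@@@@%+~~-----~~+#@@@@@@@@@@@@@@&***xoo*
259 +x%@@@@@@@@@@@@@@@@@@@%o+------------~=o#%@@@@@@@@@&***xoo#@
260 =~+*%@@@@@@@@@@@@@%x++-------------------~*@@@@@@@&*x*xoo#@@
261 ~===+*%@@@@@@@@@@#+-------------------~---~o@@@%@%*x*xoo#@@@
262 ~~~===+*%@@@@@@@%+-------------------~-~--~-+%@@%**xxxx%@@@@
[ 0.05908905 -0.15190702  0.07198139]
```

```bash
python3 -m pendant '0.08 -0.1 0 0 0 0 -1;0.08 -0.1 0.2 0 0 0 -1;0.08 -0.1 0.4 0 0 0 -1;0.08 -0.1 0.4 0 0 0 -1'
```

```text
clock: 49.1
eef_pos: [548.6, -281.0, 156.5]
tool_rot: [[-0.468, 0.884, -0.0], [0.884, 0.468, 0.0], [0.0, -0.0, -1.0]]
contact_force: [0.4, -1.0, -1.5]
opening: 23.9
gripper_force: 62.5
```

```bash
python3 -m pendant '0 0 0.15 0 0 0 -1;0 0 0.29 0 0 0 -1;0 0 0.29 0 0 0 -1'
```

```text
clock: 49.48
eef_pos: [548.7, -281.0, 153.7]
tool_rot: [[-0.468, 0.884, -0.0], [0.884, 0.468, 0.0], [0.0, -0.0, -1.0]]
contact_force: [0.2, -0.1, -1.3]
opening: 23.8
gripper_force: 62.5
```

```bash
python3 -m pendant '-0.02 0.02 0 0 0 0.12 -1;-0.03 0.03 0 0 0 0.24 -1;-0.04 0.04 0 0 0 0.36 -1;-0.05 0.05 0 0 0 0.48 -1;-0.06 0.06 0 0 0 0.6 -1;-0.08 0.06 0 0 0 0.75 -1;-0.1 0.07 0 0 0 0.9 -1;-0.12 0.08 0 0 0 1.05 -1'; python3 -m pendant '0.01 0.03 0 0 0 0.12 -1;0.01 0.05 0 0 0 0.24 -1;0.01 0.05 0 0 0 0.36 -1;0.01 0.05 0 0 0 0.36 -1';  for i in 1 2 3 4; do python3 -m pendant '0 0 0 0 0 0.05 -1;0 0 0 0 0 0.1 -1;0 0 0 0 0 0.1 -1' | grep -E 'eef|contact|opening'; python3 -c "
from h import *
s=ctrl.read_state();R=s['tool_rot'];print(s['ft_torque'],np.degrees(np.arctan2(R[1,1],R[0,1])))"; done
```

```text
clock: 50.48
eef_pos: [550.5, -281.6, 153.8]
tool_rot: [[0.538, 0.843, 0.001], [0.843, -0.538, 0.0], [0.001, 0.001, -1.0]]
contact_force: [2.1, -0.2, -3.3]
opening: 23.9
gripper_force: 62.2
clock: 50.98
eef_pos: [551.0, -282.1, 153.9]
tool_rot: [[0.797, 0.604, 0.001], [0.604, -0.797, -0.0], [0.001, 0.001, -1.0]]
contact_force: [1.9, -0.3, -3.8]
opening: 23.6
gripper_force: 62.3
eef_pos: [550.9, -282.1, 153.9]
contact_force: [2.5, -0.7, -3.2]
opening: 23.7
[-0.24293311 -0.6965289   0.08893074] -58.45721728105673
eef_pos: [550.9, -282.2, 153.9]
contact_force: [2.9, -1.8, -3.4]
opening: 23.5
[-0.37767895 -0.73193608  0.11222775] -64.1873673344428
eef_pos: [550.6, -282.2, 153.9]
contact_force: [2.5, -1.3, -3.9]
opening: 23.4
[-0.45061977 -0.60333749  0.09742159] -69.92012377240233
eef_pos: [550.6, -282.2, 153.9]
contact_force: [2.7, -1.9, -3.4]
opening: 23.7
[-0.59915432 -0.64884204  0.16035891] -75.64689933147274
```

```bash
python3 -m pendant '0 0 0 0 0 0.04 -1;0 0 0 0 0 0.04 -1;0 0 -1 0 0 0.04 -1;0 0 -3 0 0 0.04 -1;0 0 -4.2 0 0 0.04 -1;-2 0 -4.2 0 0 0.04 -1;-4 0 -4.2 0 0 0.04 -1;-4 0 -4.2 0 0 0.04 -1'; python3 slot.py | tail -30; python3 wr.py | tail -52
```

```text
clock: 53.48
eef_pos: [509.2, -291.9, 195.4]
tool_rot: [[0.979, 0.205, -0.002], [0.205, -0.979, 0.001], [-0.002, -0.001, -1.0]]
contact_force: [-0.5, -1.2, -0.1]
opening: 23.4
gripper_force: 63.3
(549.5, -283)
++++++++++******++++++++++++++++++++++++++++++++++++++++++
++++++++++++++++++++++++++++++++++++++++++++++++++++++++++
++++++++++++++++++++++++++++++++++++++++++++++++++++++++++
++++++++++++++++++++++++++++++++++++++++++++++++++++++++++
++++++++++++++++++++++++++++++++++++++++++++++++++++++++++
++++++++++++++++++++++****####****++==++++++++++++++++++++
==++++++++++++++++**##%%%%%%%%%%%%%%##++==++++++++++++++**
====++++++++++++**%%%%%%%%%%%%%%%%%%%%%%**====++++++++++**
**++==++++++++**%%%%%%%%%%%%%%%%%%%%%%%%%%**==++++++++++**
##++====++++**%%%%%%%%%%%%%%%%%%%%%%%%%%%%##++==++++++++##
++++++++++++##%%%%%%%%%%%%%%%%%%%%%%%%%%%%%%##====++++++%%
==++++++++**%%%%%%%%%%%%%%%%%%%%%%%%%%%%%%%%%%++==++++**%%
++++++++++++##********##****####**############++==++**##@@
++++++++++++==------------------------------------**%%@@@@
++++++++++++====----------------------------------##@@@@@@
==+++
[... 3372 characters left out ...]
~-~--~~~~~~~~=ooo+oooooox*o~~~--------------------
250 ~--~-~~--~----~~~-~~-~~~+oo+ooooooxx=~~~--------------------
251 ~-~---~~~-------~~-~~~~-~+oooooooox*+~----------------------
252 ~~--~-~~~-~-------~~-~--~=+oooooooxxo~----------------------
253 ~~------~-------~-~~~---~=+ooo++ooxxo~~---------------------
254 ~~~~~~-~~~---------~----~=+ooo+oooxx+~-~--------------------
255 ~-~~~-~~~-~~--~-~~-~~--~~+ooooooooxxo-----------------------
256 --~~-~~~~~--~---~~------~++o+=++ooxxo~----------------------
257 ---~-~~~~---------~-~~-~~==~~-~~==ooo~--~-------------------
258 -~---~~-~-~------~~~~~-------:::--~~~-----------------------
259 ~~-~-~~----~-----~~-----::::::::::::::::--------------------
```

```bash
python3 -m pendant '-3 -3 0 0 0 0 -1;-6 -6 0 0 0 0 -1;-9.23 -9.03 0 0 0 0 -1;-9.23 -9.03 0 0 0 0 -1;-9.23 -9.03 2.5 0 0 0 -1;-9.23 -9.03 3.2 0 0 0 -1;-9.23 -9.03 3.2 0 0 0 -1;-9.23 -9.03 3.2 0 0 0 -1'; python3 - <<'E'
from h import *
print(tool([400.4,-222.4,88.5]))
a=cam('scene');b=cam('side')
s=ctrl.read_state()['eef_pos']
E
```

```text
clock: 54.62
eef_pos: [403.4, -222.8, 164.3]
tool_rot: [[0.978, 0.206, 0.001], [0.206, -0.978, -0.0], [0.0, 0.0, -1.0]]
contact_force: [0.0, 0.8, -0.6]
opening: 23.6
gripper_force: 63.2
[-0.29258048 -0.10245959  7.58426428]
```

```bash
python3 -m pendant '-0.29 -0.1 0 0 0 0 -1;-0.29 -0.1 0.8 0 0 0 -1;-0.29 -0.1 1.8 0 0 0 -1;-0.29 -0.1 2.5 0 0 0 -1;-0.29 -0.1 2.5 0 0 0 -1'&& python3 -m pendant '0 0 1 0 0 0 -1;0 0 2.5 0 0 0 -1;0 0 4 0 0 0 -1;0 0 4.7 0 0 0 -1;0 0 4.9 0 0 0 -1;0 0 5 0 0 0 -1;0 0 5 0 0 0 -1'
```

```text
clock: 55.35
eef_pos: [399.2, -221.7, 138.0]
tool_rot: [[0.978, 0.206, -0.001], [0.206, -0.978, 0.001], [-0.001, -0.001, -1.0]]
contact_force: [-0.7, 0.2, -1.0]
opening: 23.6
gripper_force: 63.2
clock: 56.22
eef_pos: [400.0, -222.2, 89.2]
tool_rot: [[0.978, 0.206, 0.001], [0.206, -0.978, -0.0], [0.0, 0.0, -1.0]]
contact_force: [-0.4, 0.6, -1.6]
opening: 23.9
gripper_force: 63.2
```

```bash
python3 -m pendant '0 0 0.1 0 0 0 -1;0 0 0.17 0 0 0 -1;0 0 0.17 0 0 0 -1' && python3 -m pendant '0 0 0 0 0 0 -0.2;0 0 0 0 0 0 0.1;0 0 0 0 0 0 0.1;0 0 -3 0 0 0 0.1;0 0 -7 0 0 0 0.1;0 0 -11 0 0 0 0.1;0 0 -13 0 0 0 0.1;0 0 -13 0 0 0 0.1'; python3 - <<'E'
from h import *
a=cam('scene');b=cam('side');w=cam('wrist')
# compare with first images of driver and cover
for n,c,f in(('a',a,'s0.png'),('b',b,'d0.png')):
  o=cv2.imread('pics/'+f)[:,:,::-1].mean(2);g=c['pixels'].mean(2)
  box=(slice(225,345),slice(205,285)) if n=='a' else (slice(205,320),slice(205,265))
  for q in (o,g):
    m=(q[box]<45);ys,xs=np.nonzero(m);print(n,'dark',m.sum(),)
  d=np.abs(o-g)[box];print('diff',(d>40).sum())
# cover knob top
P=[[572,-417,102-2],[572,-439,102]];print(proj(a,P).round(),proj(b,P).round())
g=a['pixels'].mean(2);y0,x0=205,375
for y in range(y0,y0+110,2):print(y,''.join(' .:-=+*#%@'[min(9,int(v/25))] for v in g[y,x0:x0+110]))
E
```

```text
clock: 56.6
eef_pos: [400.1, -222.3, 88.0]
tool_rot: [[0.978, 0.206, 0.001], [0.206, -0.978, -0.0], [0.001, 0.001, -1.0]]
contact_force: [-2.7, 0.7, 8.7]
opening: 23.5
gripper_force: 64.1
clock: 57.6
eef_pos: [400.6, -222.5, 218.4]
tool_rot: [[0.978, 0.206, 0.003], [0.206, -0.978, -0.002], [0.002, 0.002, -1.0]]
contact_force: [-0.9, -1.3, -0.6]
opening: 46.9
gripper_force: 0.0
a dark 2909
a dark 2578
diff 367
b dark 665
b dark 738
diff 200
[[425. 253.]
 [440. 257.]] [[401. 282.]
 [411. 287.]]
205 +++++++++++++++++++++++++++++++++++++++++++++++++++++++++++++++++++++++++++++++++++++======++====---=-:..:::::
207 ++++++++++++++++++++++++++++++++++++++++++++++++++++++++++++++++++++++++++++++++====+++++++++++===========:...
209 +++++++++++++++++++++++++++++++++++++++++++++++++++++++++++++++++++++++++++++++++++==+++++++++++++====+++++===
211 +++++++++++++**++++++++++++++++++++++++++++++++++++++++++++++++++++++++==++++++++++++++++++++++++++++++++++===
213 ++++++++++++++++++++++++++++++++++++++++++++++++++++++++++++++++++++++++++++++++++++++++++++++++++++++++++++++
215 =++++++++++++++++++++++
[... 5022 characters left out ...]
...:::....
303 ----------------------------------------------=--=++==============================++========++-...............
305 ------------------------------------------------------=++========================++========++-................
307 ----------------------------------------------------------=+++==================++========+=:.::::....:.......
309 ------------------------------------------------------------==-=++=============+=========+=::::::::...........
311 :------------------------------------------------------------------==++=======++========+=:......:::..........
313 ....:==-----------------------------------------------------------------=++=++=========+-.....................
```

```bash
python3 - <<'E'
from h import *
a=cam('scene');b=cam('side')
P=[onz(a,u,62) for u in [(397,234.5),(472,264),(448.5,315)]];
for p in P:print(p.round(1))
d=P[1]-P[0];print(np.linalg.norm(d),np.degrees(np.arctan2(d[1],d[0])));d=P[2]-P[1];print(np.linalg.norm(d),np.degrees(np.arctan2(d[1],d[0])))
print('c',(P[0]+P[2])/2, 'expected corners', proj(a,[[574.5-3+x,-417-1+y,62] for x,y in((55.5,70.5),(55.5,-70.5),(-55.5,-70.5),(-55.5,70.5))]).round(1))
print('knob ends',onz(a,(411,246),102),onz(a,(437,257),102))
E
python3 -m pendant '3 0 -2 0 0 -0.18 0.5;6 3 -2 0 0 -0.36 0.5;9 6 -2 0 0 -0.54 0.5;12 9 -2 0 0 -0.72 0.5;13 12 -2 0 0 -0.9 0.5;13 12 -2 0 0 -1.08 0.5;13 12 -2 0 0 -1.26 0.5;13 12 -2 0 0 -1.36 0.5'
```

```text
[ 625.8 -346.5   62. ]
[ 627.1 -471.2   62. ]
[ 515.2 -483.5   62. ]
124.71996721391477 -89.41864452715541
112.55105379556282 -173.77303959213415
c [ 570.47874266 -414.99550029   62.        ] expected corners [[397.9 234.3]
 [483.  268.4]
 [452.2 316.2]
 [362.3 276. ]]
knob ends [ 571.4048017 -394.1376045  102.       ] [ 570.57791455 -435.2878716   102.        ]
clock: 58.85
eef_pos: [551.3, -312.5, 235.6]
tool_rot: [[-0.001, 1.0, -0.002], [1.0, 0.001, 0.001], [0.001, -0.002, -1.0]]
contact_force: [-0.1, -0.5, 0.3]
opening: 64.1
gripper_force: 0.0
```

```bash
python3 -m pendant '-5 1.2 0 0 0 0 1;-10.4 2.3 0 0 0 0 1;-10.4 2.3 0 0 0 0 1;-10.4 2.3 0 0 0 0 1;-10.4 2.3 0 0 0 0 1'; python3 - <<'E'
from h import *
w=cam('wrist');s=ctrl.read_state();print(s['eef_pos'],s['tool_rot'].round(3).tolist())
print(proj(w,[[574.5,-395,102],[574.5,-439,102],[574.5,-417,62]]+[[574.5+x,-417+y,62] for x,y in((55.5,70.5),(55.5,-70.5),(-55.5,-70.5),(-55.5,70.5))]).round(1).tolist())
g=w['pixels'].mean(2);
for y in range(150,330,3):print(y,''.join(' .:-=+*#%@'[min(9,int(v/25))] for v in g[y,230:420:2]))
E
```

```text
clock: 59.48
eef_pos: [574.2, -415.6, 236.7]
tool_rot: [[0.002, 1.0, -0.001], [1.0, -0.002, 0.001], [0.001, -0.001, -1.0]]
contact_force: [-0.4, 0.3, -0.3]
opening: 85.5
gripper_force: 0.0
[ 574.34326855 -415.63687669  237.00426615] [[0.002, 1.0, -0.0], [1.0, -0.002, 0.001], [0.001, -0.0, -1.0]]
[[321.6, 197.4], [321.7, 247.6], [321.7, 212.3], [383.5, 135.3], [376.7, 280.3], [267.0, 280.4], [259.6, 135.6]]
150 ..:----::-:::--*###########****####################*------+################*:::::::.:----------
153 ..----::----:--+######****#****##########*#########=------##############**#*::::::::::---------
156 ..--::::-------=#*####******############*##########--------++++====++######*:::::::::----------
159 .:-::--:-------=####*#+===+++++++++***************+-------**##*######+####**::::::::::---------
162 ::-------::::::=##*****##########################---------###########*#####*:::::::::----------
165 ::-------::::::-***####*******#**#*####********#*----------############***#*:::::::::----------
168 :::-:----::::::-**####*######*****#######******=----------+#############*##*:::::::::-
[... 4609 characters left out ...]

309 ---------------------------------------================++++++++++++++*+**********===-------::**
312 ======================+++++++++++++++++++++++++++*********************===--:::-------------::**
315 *****************************************************======:::::::::-::::::::::-------------:+*
318 **************====================::::::----:::::-:--:::::::::::::::::::::::-------:--------=++
321 ***###########################################################################*##*********++**+
324 #################################################################################***********+++
327 ##################################################################%#############***********++**
```

```bash
python3 - <<'E'
from h import *
w=cam('wrist');g=cv2.GaussianBlur(w['pixels'].mean(2),(3,3),0)
for c in (275,285,300,335,350,365):
  col=g[262:290,c];d=np.diff(col);print('front',c,262.5+d.argmin(),onz(w,(c,263+d.argmin()),62)[:2].round(1), end=' | ')
  col=g[110:160,c];d=np.diff(col);i=d.argmax();print('back',110.5+i,onz(w,(c,110.5+i),62)[:2].round(1))
for r in (170,200,225,240,265):
  row=g[r,245:285];i=np.diff(row).argmax();q=g[r,365:400];j=np.diff(q).argmin()
  print('side',r,onz(w,(245.5+i,r),62)[:2].round(1),onz(w,(365.5+j,r),62)[:2].round(1))
for c in (319,321,324):
  col=g[225:255,c];i=np.diff(col).argmax();print('knob near end',onz(w,(c,225.5+i),102)[:2].round(1))
E
```

```text
front 275 288.5 [ 526.9 -497.2] | back 132.5 [ 533.1 -344. ]
front 285 277.5 [ 537.5 -485.1] | back 132.5 [ 542. -344.]
front 300 276.5 [ 552.7 -484. ] | back 132.5 [ 555.4 -344. ]
front 335 276.5 [ 588.  -484.1] | back 131.5 [ 586.7 -343.2]
front 350 275.5 [ 603.2 -483. ] | back 131.5 [ 600.1 -343.2]
front 365 286.5 [ 618.7 -495.2] | back 130.5 [ 613.5 -342.4]
side 170 [ 518.3 -377.1] [ 629.  -377.3]
side 200 [ 518.8 -405.1] [ 629.4 -405.3]
side 225 [ 519.5 -429.6] [ 629.5 -429.8]
side 240 [ 519.7 -444.8] [ 630.2 -445. ]
side 265 [ 520.4 -471. ] [ 630.4 -471.2]
knob near end [ 572.3 -434.6]
knob near end [ 574.1 -434.6]
knob near end [ 576.7 -434.6]
```

```bash
python3 -m pendant '0.17 0.07 4 0 0 -0.028 0.5;0.17 0.07 9 0 0 -0.028 0;0.17 0.07 14 0 0 -0.028 0;0.17 0.07 17 0 0 -0.028 0;0.17 0.07 17.6 0 0 -0.028 0;0.17 0.07 17.6 0 0 -0.028 0;0.17 0.07 17.6 0 0 -0.028 -1;0.17 0.07 17.6 0 0 -0.028 -1'; python3 -m pendant '0 0 0 0 0 0 -1;0 0 0 0 0 0 -1;0 0 0 0 0 0 -1;0 0 0 0 0 0 -1'
```

```text
clock: 60.58
eef_pos: [575.7, -415.5, 62.8]
tool_rot: [[-0.025, 1.0, 0.002], [1.0, 0.025, -0.001], [-0.001, 0.001, -1.0]]
contact_force: [0.1, -0.3, -2.7]
opening: 9.2
gripper_force: 63.3
clock: 61.08
eef_pos: [575.5, -415.5, 62.5]
tool_rot: [[-0.025, 1.0, 0.001], [1.0, 0.025, -0.001], [-0.001, 0.001, -1.0]]
contact_force: [-2.9, 0.5, 6.5]
opening: 9.4
gripper_force: 64.4
```

```bash
python3 -m pendant '0 0 -1 0 0 0 -1;0 0 -4 0 0 0 -1;0 0 -8 0 0 0 -1;0 0 -12.3 0 0 0 -1;0 0 -12.3 0 0 0.035 -1;4 -0.2 -12.3 0 0 0.035 -1;9 -0.4 -12.3 0 0 0.035 -1;14 -0.6 -12.3 0 0 0.035 -1'; python3 -m pendant '2 -0.1 0 0 0 0 -1;3.6 -0.24 0 0 0 0 -1;3.6 -0.24 0 0 0 0 -1;3.6 -0.24 0 0 0 0 -1'; python3 - <<'E'
from h import *
print(tool([562.7,-239.7,118]),ctrl.read_state()['tool_rot'].round(4).tolist())
E
```

```text
clock: 62.08
eef_pos: [564.4, -273.5, 182.6]
tool_rot: [[0.012, 1.0, -0.002], [1.0, -0.012, 0.001], [0.001, -0.002, -1.0]]
contact_force: [1.8, 0.4, -3.5]
opening: 9.1
gripper_force: 63.2
clock: 62.58
eef_pos: [563.8, -240.2, 184.1]
tool_rot: [[0.011, 1.0, 0.0], [1.0, -0.011, -0.001], [-0.001, 0.0, -1.0]]
contact_force: [-0.9, 0.0, -3.1]
opening: 9.5
gripper_force: 63.2
[ 0.05692961 -0.10711541  6.60904686] [[0.0106, 0.9999, 0.0002], [0.9999, -0.0106, -0.0005], [-0.0005, 0.0002, -1.0]]
```

```bash
python3 -m pendant '0.06 -0.1 0 0 0 0 -1;0.06 -0.1 0 0 0 0 -1;0.06 -0.1 2 0 0 0 -1;0.06 -0.1 4 0 0 0 -1;0.06 -0.1 5.3 0 0 0 -1;0.06 -0.1 5.6 0 0 0 -1;0.06 -0.1 5.6 0 0 0 -1'; python3 -m pendant '0 0 0.2 0 0 0 -1;0 0 0.4 0 0 0 -1;0 0 0.6 0 0 0 -1;0 0 0.6 0 0 0 -1'
```

```text
clock: 63.45
eef_pos: [562.8, -238.8, 128.4]
tool_rot: [[0.01, 1.0, 0.0], [1.0, -0.01, -0.0], [-0.0, 0.0, -1.0]]
contact_force: [-1.3, 0.1, -2.9]
opening: 9.1
gripper_force: 63.2
clock: 63.95
eef_pos: [562.5, -238.5, 122.1]
tool_rot: [[0.01, 1.0, -0.0], [1.0, -0.01, 0.0], [0.0, -0.0, -1.0]]
contact_force: [0.1, -0.2, -3.2]
opening: 9.4
gripper_force: 63.2
```

```bash
python3 -m pendant '-0.06 0 0.2 0 0 0 -1;-0.06 0 0.4 0 0 0 -1;-0.06 0 0.52 0 0 0 -1;-0.06 0 0.56 0 0 0 -1;-0.06 0 0.58 0 0 0 -1;-0.06 0 0.58 0 0 0 -1'
```

```text
clock: 64.7
eef_pos: [562.4, -239.2, 116.7]
tool_rot: [[0.01, 1.0, -0.0], [1.0, -0.01, 0.0], [0.0, -0.0, -1.0]]
contact_force: [-3.1, 1.1, 4.7]
opening: 9.3
gripper_force: 64.2
```

```bash
python3 -m pendant '0 -0.02 0 0 0 0.15 -1;0.01 -0.05 0 0 0 0.3 -1;0.02 -0.07 0 0 0 0.45 -1;0.03 -0.09 0 0 0 0.6 -1;0.04 -0.11 0 0 0 0.75 -1;0.06 -0.13 0 0 0 0.9 -1;0.08 -0.14 0 0 0 1.05 -1;0.1 -0.15 0 0 0 1.2 -1'; python3 -m pendant '-0.01 -0.02 0 0 0 0.15 -1;-0.01 -0.04 0 0 0 0.3 -1;-0.01 -0.06 0 0 0 0.37 -1;-0.01 -0.06 0 0 0 0.4 -1;-0.01 -0.06 0 0 0 0.4 -1'; python3 -c "
from h import *
s=ctrl.read_state();R=s['tool_rot'];print(s['ft_torque'],np.degrees(np.arctan2(R[1,1],R[0,1])))"
```

```text
clock: 65.7
eef_pos: [561.3, -238.4, 116.5]
tool_rot: [[0.937, 0.349, 0.0], [0.349, -0.937, -0.0], [0.0, 0.001, -1.0]]
contact_force: [-2.0, 0.2, 0.8]
opening: 9.5
gripper_force: 63.8
clock: 66.32
eef_pos: [561.1, -237.8, 116.5]
tool_rot: [[0.999, -0.038, 0.001], [-0.038, -0.999, -0.0], [0.001, 0.0, -1.0]]
contact_force: [-1.0, 0.8, 1.9]
opening: 9.3
gripper_force: 63.8
[-0.13038019  0.23347284 -0.0654707 ] -92.20474970774328
```

```bash
python3 -m pendant '0 0 0 0 0 0 -0.3;0 0 0 0 0 0 0;0 0 0 0 0 0 0;0 0 -3 0 0 0 0;0 0 -7 0 0 0 0.4;0 0 -11 0 0 0 1;0 0 -12 0 0 0 1;0 0 -12 0 0 0 1'; python3 - <<'E'
from h import *
w=cam('wrist');g=cv2.GaussianBlur(w['pixels'].mean(2),(3,3),0);s=ctrl.read_state();print(s['eef_pos'])
print(proj(w,[[562.7+x,-238+y,116] for x,y in((55.5,70.5),(55.5,-70.5),(-55.5,-70.5),(-55.5,70.5))]+[[562.7+22,-238,156],[562.7-22,-238,156]]).round(1).tolist())
for y in range(130,300,3):print(y,''.join(' .:-=+*#%@'[min(9,int(v/25))] for v in g[y,210:430:2]))
a=cam('scene')
o=cv2.imread('pics/s0.png')[:,:,::-1].mean(2);q=a['pixels'].mean(2)
for y in range(172,300,3):print(y,''.join(' .:-=+*#%@'[min(9,int(v/25))] for v in o[y,250:385:2]),'|',''.join(' .:-=+*#%@'[min(9,int(v/25))] for v in q[y,250:385:2]))
E
```

```text
clock: 67.32
eef_pos: [560.9, -237.7, 236.6]
tool_rot: [[0.999, -0.039, 0.001], [-0.039, -0.999, -0.0], [0.001, 0.0, -1.0]]
contact_force: [0.2, 1.2, 0.3]
opening: 85.5
gripper_force: 0.0
[ 560.3162526  -237.43309318  235.49681451]
[[227.4, 156.4], [411.8, 149.0], [407.1, 282.7], [242.5, 288.6], [321.0, 206.8], [323.4, 266.5]]
130 ...:.........:::......:---=====--:::::::::-=======-:::::::::-========-::::::::-++++*%%%%*---------------=-----
133 :.:::.......::::......:-========-:::::::::=========:::::::::-========-::::::::-++++*%%%%+---------------------
136 :::::.......::::.....::-========-:::::::::-========:::::::::-========-::::::::-====+#++#=:::::::::------------
139 ::::..................:-========-:::::::::-=======-:::::::::-========-::::::::--=======---============--------
142 ::::.......:::::::::::::-=======-::::::::--=======------------======--------------============++*++++=--------
145 ...::::...:::::::---------------------------------======================================+*#####%##%#+=--------
148 :..:::::..::-====------------------------====================================
[... 11275 characters left out ...]
...:...:::::::-:------------======-::::-::-:.::::.... | ..++++++++++-.....:...:::::::-:------------======-:-::-:--::::::....
289 ++++++++++++=::.....:::::..:::::-:---------=====:::--::--:.....:.... |  +++++++++++=::.....::::::.:::::-:---------=====:::--::--::....:....
292 ++++++++++++=::::::::::::::::.-=-::--------===:+++-:::-::.::::...:.. | ++++++*+++++=::::::::::::::::::::::--------===:*++-:::-::..::::.::..
295 ++*++++++++++ ..:::::::::::::.+++-.:::-:---==.:+++*-:-:::........... | +***+*+++++++..:::::::::::::::::::::::-:---=+.:+++*---:::..........:
298 +****++++++++ ...:::::::::::::-=+-:::::::-:-:-=++++=::..:........... | *****++++++++.:::::::::::::::::::::::::::-:-:-=++++=::..:...........
```

```bash
python3 - <<'E'
from h import *
print(ctrl.read_state()['contact_force'],ctrl.sign_off())
E
```

```text
the job is handed in; nothing more can be done
[ 0.60126266 -0.38274743 -0.46616761] None
```

I handed the job in at about 67 s, with no result reported: both needles are home, both lock screws turned to their stops, the driver is back in its block, and the cover is seated (about 2 mm off centre, within its play) with the knob turned to lock. I checked the screws and cover in camera images and the needles by contact force; the knob's exact final angle I took from the gripper's 91.6° turn.

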